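# Stir the pellets, then hold the rod on the meter's pad

### The job

Take the square-handled stirring rod out of the wooden block and, with its tip down among the clay pellets, stir them well, at least three times round the glass dish without spilling any. Then bring the rod to the meter and hold it upright with its tip inside the black ring on the round metal pad, pressing gently so that the sprung pad sinks about half-way (never hard), and finish while still holding it there. Leave the spatula and the other things where they are, and do not press the pad with the hand.

Things in the scene. Friction and masses are not known exactly. Their poses are not given: they have to be found in the camera images.
- rod_grip (a point): Stirring rod: a straight grey round rod, diameter 10, with a square wooden handle 16 x 16 x 60 on its upper end; 140 long in all, 40 to 90 g. This point is the centre of the handle; z runs along the rod from tip to handle, x and y are square to the handle's faces. It stands upright, loosely (it may lean 1 to 2 degrees), in one of the two holes of the tool block, with 45 of its lower end in the hole, and comes out straight up.
- rod_tip (a point): Centre of the flat lower end of the stirring rod, 110 below the handle's centre and 80 below the handle's underside.
- block_hole0 (a point): Centre of the mouth of one hole of the tool block: a fixed pale wooden block 60 x 140 x 60 tall (70 between its two holes, each 11 wide and 45 deep). z up, y along the row of holes.
- spatula_mid (a point): Steel spatula, standing in the block's other hole: round shank of diameter 10, flat blade 22 wide, 3 thick and 40 tall at its top, 110 long in all, its top 125 above the table (carry the rod's tip higher across it); this point is 55 above its foot. A bystander, to be left in its hole.
- rod: The stirring rod again, with its origin at the tip.
- dish_in (a point): Centre of the inner floor, 5 above the table, of a straight-walled glass dish in a black rubber ring: outer diameter 110 (inner 102), rim 45 above the table, fixed; z up. Six loose pellets lie in a ring round its middle, which is free for the rod to go down. A circle of 20 (17 to 23) radius about this point, tip 5 to 12 above the floor, sweeps them out and round; wider ones may jam a pellet.
- pad_spot (a point): The marked spot: centre of the small black ring (outer diameter 20) on the flat top of the meter's round metal pad (diameter 36). The meter is a fixed white box 120 x 150 x 45 tall with a dark screen and three small square keys beside the pad. The pad's top stands 57 above the table, 12 above the box, when free; this point sinks with it. z up.
- pad (a joint): How far the sprung pad is pressed down, in m: 0 when free (gravity included), 0.010 fully down. It takes about 0.6 N to start it and then 0.6 N per mm: half-way (0.005) is about 3.6 N.
- pellet0_center (a point): Centre of pellet 0: a smooth glazed red-brown clay ball of diameter 20, 10 g, slippery (friction about 0.2), loose on the dish's floor. All six look alike; at the start they stand in a ring about 48 across, pellet 0 opposite pellet 3.
- pellet1_center (a point): Centre of pellet 1: a smooth glazed red-brown clay ball of diameter 20, 10 g, slippery (friction about 0.2), loose on the dish's floor. All six look alike; at the start they stand in a ring about 48 across, pellet 1 opposite pellet 4.
- pellet2_center (a point): Centre of pellet 2: a smooth glazed red-brown clay ball of diameter 20, 10 g, slippery (friction about 0.2), loose on the dish's floor. All six look alike; at the start they stand in a ring about 48 across, pellet 2 opposite pellet 5.
- pellet3_center (a point): Centre of pellet 3: a smooth glazed red-brown clay ball of diameter 20, 10 g, slippery (friction about 0.2), loose on the dish's floor. All six look alike; at the start they stand in a ring about 48 across, pellet 3 opposite pellet 0.
- pellet4_center (a point): Centre of pellet 4: a smooth glazed red-brown clay ball of diameter 20, 10 g, slippery (friction about 0.2), loose on the dish's floor. All six look alike; at the start they stand in a ring about 48 across, pellet 4 opposite pellet 1.
- pellet5_center (a point): Centre of pellet 5: a smooth glazed red-brown clay ball of diameter 20, 10 g, slippery (friction about 0.2), loose on the dish's floor. All six look alike; at the start they stand in a ring about 48 across, pellet 5 opposite pellet 2.
- bottle_a: Bystander: small white squeeze bottle, diameter 44, 111 tall, red cap and spout; loose, origin at the centre of its underside.
- bottle_b: Bystander: a second, like squeeze bottle; loose, origin at the centre of its underside.
- beaker: Bystander: empty glass beaker, diameter 60, 75 tall; loose, origin at the centre of its underside.
- petri: Bystander: shallow white dish, diameter 80, 14 tall; loose, origin at the centre of its underside.
- jar: Bystander: amber glass jar, diameter 52, 70 tall; loose, origin at the centre of its underside.
- stopper: Bystander: cork stopper, diameter 28, 25 tall; loose, origin at the centre of its underside.
Not all that is in view belongs to the job. Of the things that look like the rod, the middle-sized one is meant.

How it is judged:
By the outcome, as a careful person would: the job done as asked, in the order asked, and still so for the second after the job is handed in, while the arm keeps its last pose, push and grip.
It also fails if it takes over 70 s, if anything falls off the work surface, if the arm or the gripper's body presses on something with over 40 N, if the wrist force passes 120 N, or if a joint passes its speed limit or range.

### The arm

A 7-joint arm with a two-finger parallel gripper is mounted at the origin on the work surface. World frame = base frame: x ahead of the robot, y to its left, z up, the work surface at z = 0. Lengths are in m, angles in rad, forces in N, time in s.
With the tool pointing down it reaches from about 0.35 to 0.9 m from the base axis. Payload 19.9 kg.
Tool frame: the origin (TCP) lies at the very end of the fingers, on their centre line; the grasp point (between the pads) lies 19 mm behind it (env.tcp_to_grasp is the distance from the TCP to the grasp point, in m); x points along the fingers, y is the direction in which the jaws open and shut, and the axes are right-handed (so a half turn about x gives the same grasp; the last joint's range is limited). The gripper opens to 85 mm and grips with 20 to 120 N. Pads are 22 mm wide; open, the fingers measure 114 mm over their backs; the gripper's body (76 mm by 85 mm) begins 54 mm behind the grasp point. The pads swing forward as they close: fully open they stand 13 mm farther back than shut.
Start: joints at [-1.278, 0.417, -0.01, 1.614, 0.005, 1.111, -0.053], TCP at [0.205, 0.59, 0.202] pointing down, gripper open.
Joint ranges: [-2.81, 2.81], [-0.39, 2.02], [-1.27, 1.25], [0.06, 2.57], [-1.19, 4.33], [0.19, 2], [-2.82, 2.82]. Speed limits (rad/s): [1.89, 1.89, 2.39, 2.39, 3.01, 3.01, 3.01].

### API

Orientations are given as a unit quaternion [x, y, z, w].
In Python, from workcell import env, imaging, job_done gives the robot as it stands.
- The arm moves only by the tool step_arm, never from a script. Its argument "plan" is a list of rows, each an object of numbers: "dx", "dy", "dz": the shift along the tool's x, y, z each as a share of 400 mm, from -1 to 1; "ax", "ay", "az": the turn, a rotation vector about the tool's x, y, z each as a share of 45 degrees, from -1 to 1; "claw": the opening, from -1 (shut) to 1 (fully open), so that 0 is half open. A call has 1 to 20 rows; each row is the pose to reach, as a shift and turn from the pose commanded when the call began, along the tool's axes at that moment; what a row does not reach only later rows make up. A row lasts 1/8 s, in which the tool goes at most 62.5 mm and 10.7 degrees, less where a joint would pass 70% of its speed; a pose out of reach is approached as far as the arm can. A call with a number of a shift or a turn outside -1 to 1 is refused whole. A call with a gripper value outside its range is refused whole. The fingers move at their own pace and stop on an object; "squeeze" is the grip in N (left out, the last holds). Time passes only in rows, so rows that repeat a pose let the fingers close. It gives the time, the measured TCP pose, the force and the opening at its end, in the units of the state.
- env.get_state(): the state, without advancing time (a new reading comes with each control period).
- imaging.read_camera(name): name is "scene" or "side" or "wrist"; returns a dict with "pixels" (400x640x3 uint8, red, green, blue), "range_z" (400x640 float32, m along the optical axis (not along the pixel's ray), 0 where there is no reading), "vfov" (degrees; the focal length in pixels is half the picture's height over the tangent of half this angle, whatever the lens; pixels are square), "cx", "cy" (the principal point, pixels), "distortion" ([k1, k2, p1, p2, k3] as OpenCV has them; the pictures are not rectified), "R" (3x3) and "t" (3): a world point X has camera coordinates R X + t. Camera axes: x right, y down, z forward; pixel columns grow to the right and rows downward; lengths in m; the calibration is good to about 2 mm. A picture is of the moment at which its call begins.
- job_done(): hands the job in, once; it reports no verdict.
The state is a dict: "time_s": time; "joints": joint angles; "dq": joint speeds; "joint_torque": joint torques, N m; "position": TCP position; "tool_rot": TCP orientation; "force": force on the tool from outside, world axes, zero at the start; "torque": the same for the moment, N m; "opening": opening from 0.0 (shut) to 1.0 (fully open).
Only numpy, scipy, OpenCV 4.12 (cv2) and the standard library are available. Lean on these libraries where they do the work, as an engineer would, in place of code of your own. Each camera call takes 0.05 s, during which the arm holds its last target.

## Working session

There is one attempt and no reset: what is moved stays moved. The work goes in short steps, Python scripts to look and compute and a tool call to move; the robot and the scene stay as the last step left them, time stands still between calls to the robot, and variables do not carry over. Pictures are saved under pics/ and viewed, and the job is handed in when it is done.

Besides the shell and the picture viewer there is one more tool, called after "Request:" as name(argument=value, ...), one argument or row to a line, values as JSON. step_arm: Moves the arm, as the interface text tells. Shift numbers are shares of 400 mm and turn numbers shares of 45 degrees, none past 1 either way. Its arguments: {"type":"object","properties":{"plan":{"type":"array"},"squeeze":{"type":"number"}},"required":["plan"]}

```bash
mkdir -p pics; ls
cat > h.py <<'E'
import numpy as np, cv2
from workcell import env, imaging, job_done
def K(c):
    h,w=c["pixels"].shape[:2]; f=h/2/np.tan(np.radians(c["vfov"])/2)
    return np.array([[f,0,c["cx"]],[0,f,c["cy"]],[0,0,1]])
def rays(c,uv):
    uv=np.asarray(uv,float).reshape(-1,1,2)
    n=cv2.undistortPoints(uv,K(c),np.array(c["distortion"],float)).reshape(-1,2)
    d=np.c_[n,np.ones(len(n))]
    R=np.array(c["R"]);t=np.array(c["t"])
    return -R.T@t, d@R, d
def onplane(c,uv,z):
    o,d,_=rays(c,uv); return o+d*((z-o[2])/d[:,2])[:,None]
def cloud(c,mask=None):
    if mask is None: mask=np.ones(c["range_z"].shape,bool)
    v,u=np.nonzero(mask&(c["range_z"]>0))
    o,d,_=rays(c,np.c_[u,v]); return o+d*c["range_z"][v,u][:,None],u,v
def proj(c,X):
    R=np.array(c["R"]);t=np.array(c["t"])
    return cv2.projectPoints(np.asarray(X,float).reshape(-1,3),cv2.Rodrigues(R)[0],t,K(c),np.array(c["distortion"],float))[0].reshape(-1,2)
def save(c,n): cv2.imwrite(f"pics/{n}.png",c["pixels"][:,:,::-1])
E
python3 - <<'E'
from h import *
for n in ["scene","side","wrist"]:
    c=imaging.read_camera(n); save(c,n+"0"); print(n,c["vfov"],-np.array(c["R"]).T@c["t"])
    np.savez(f"{n}0.npz",**{k:np.array(v) for k,v in c.items()})
print(env.get_state(),env.tcp_to_grasp)
E
```

```text
pics
scene 43.885878450528146 [ 1.1520352  -0.46831787  0.9973827 ]
side 44.69037269492546 [0.07706908 1.07545787 0.99815642]
wrist 58.74703318235067 [0.12627486 0.61698509 0.37326267]
{'time_s': 0.15, 'joints': array([-1.27848781,  0.4178453 , -0.01035044,  1.61404319,  0.00473118,
        1.11072777, -0.05299078]), 'dq': array([ 0.00088513, -0.00277845,  0.00175219, -0.00226807,  0.00041855,
       -0.00074603,  0.00086832]), 'joint_torque': array([ 1.42170873e-03, -8.64751697e+01,  6.80085663e-01, -4.35057163e+01,
        1.91479182e-02,  5.92365555e-03, -7.45330590e-05]), 'position': array([0.2046665 , 0.59020969, 0.20159546]), 'tool_rot': array([ 0.11709357,  0.69731207, -0.11779861,  0.69725782]), 'force': array([ 0.43394096, -0.45343789, -0.15938684]), 'torque': array([-0.01445945,  0.03160143, -0.04630418]), 'opening': 0.9997101914851942} 0.0187
```

View pics/scene0.png

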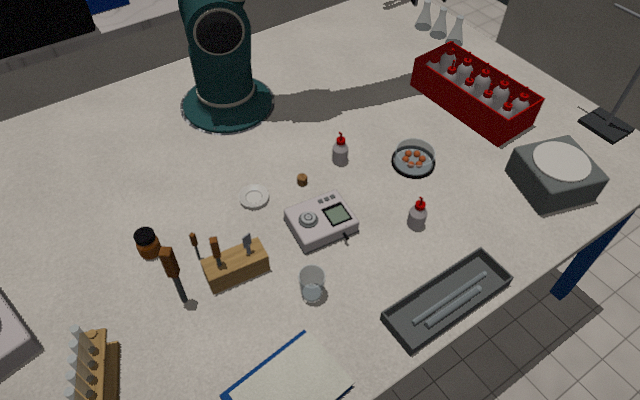

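View pics/side0.png

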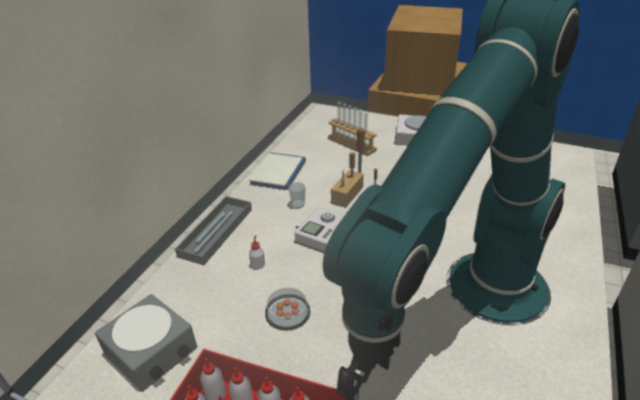

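View pics/wrist0.png

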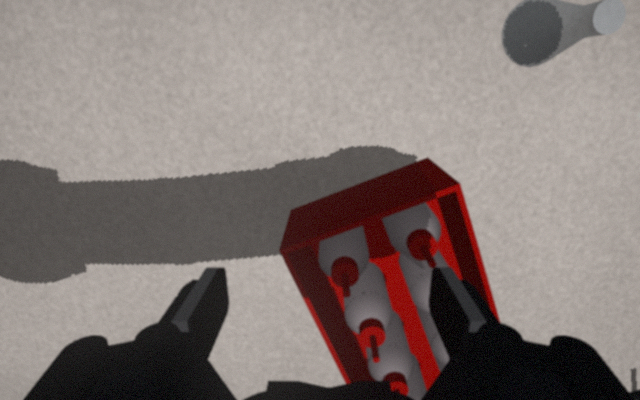

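The scene view shows the block at about (236,265) with the square-handled rod at (215,248) and the spatula at (247,242). A small lookalike is at (194,243) and a large one at (172,275). The meter is at (320,220) with its pad at (308,218), the dish at (414,158), bottles at (340,150) and (418,215), the beaker at (312,285), and the jar at (148,243). I'll zoom in.

Run:
```python
import numpy as np,cv2
for n,(u0,v0,u1,v1),nm in [("scene",(130,170,330,310),"a"),("scene",(290,120,450,240),"b"),("side",(250,90,400,330),"c")]:
    p=np.load(n+"0.npz")["pixels"][v0:v1,u0:u1,::-1]
    s=min(800/p.shape[1],600/p.shape[0]); cv2.imwrite(f"pics/z{nm}.png",cv2.resize(p,None,fx=s,fy=s,interpolation=cv2.INTER_CUBIC)); print(nm,s)
from h import *
def L(n): 
    d=np.load(n+"0.npz"); return {k:(d[k] if d[k].ndim else float(d[k])) for k in d}
for n in ["scene","side"]:
    c=L(n); P,u,v=cloud(c); k=(np.abs(P[:,0]-.5)<.5)&(np.abs(P[:,1])<.6); print(n,np.median(P[k&(P[:,2]<.02)],0))
c=L("scene")
for name,uv in dict(rod=(215,248),spat=(247,240),small=(194,240),big=(167,255),pad=(308,218),dish=(414,165),bA=(340,150),bB=(418,215)).items():
    r=c["range_z"][uv[1],uv[0]]; o,d,_=rays(c,[uv]); print(name,(o+d*r)[0].round(3))
```

```text
a 4.0
b 5.0
c 2.5
scene [ 0.58108691 -0.05945421  0.00135276]
side [5.28956738e-01 2.33574252e-01 2.69270181e-04]
rod [ 0.556 -0.305  0.134]
spat [ 0.556 -0.232  0.105]
small [ 0.472 -0.323  0.078]
big [ 0.564 -0.4    0.199]
pad [ 0.551 -0.069  0.06 ]
dish [0.551 0.269 0.046]
bA [0.406 0.131 0.058]
bB [0.691 0.154 0.061]
```

View pics/za.png

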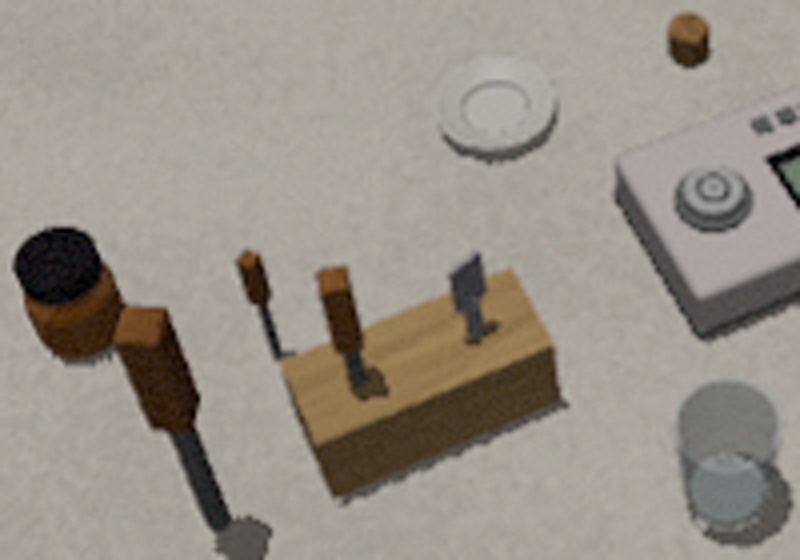

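View pics/zb.png

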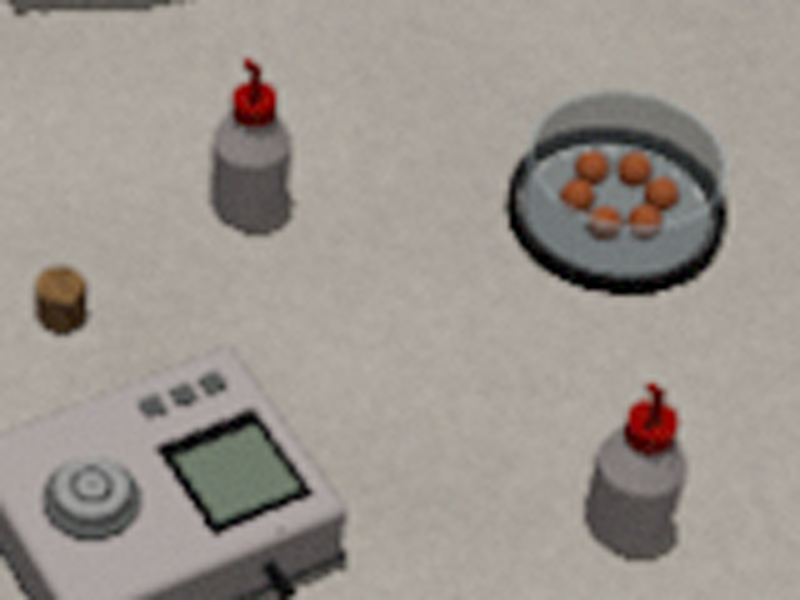

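View pics/zc.png

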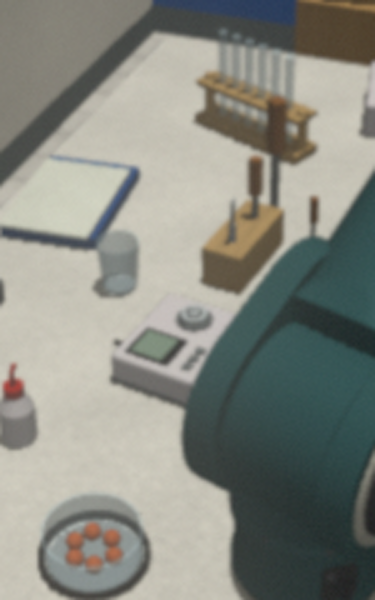

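```bash
cat >> h.py <<'E'
def L(n): 
    d=np.load(n+".npz"); return {k:(d[k] if d[k].ndim else float(d[k])) for k in d}
def tri(c1,uv1,c2,uv2):
    A=[];b=[]
    for c,uv in((c1,uv1),(c2,uv2)):
        o,d,_=rays(c,[uv]); d=d[0]/np.linalg.norm(d[0]); M=np.eye(3)-np.outer(d,d); A.append(M); b.append(M@o)
    X,res,_,_=np.linalg.lstsq(np.vstack(A),np.hstack(b),rcond=None)
    return X, np.linalg.norm(np.vstack(A)@X-np.hstack(b))
E
python3 - <<'E'
from h import *
from scipy.spatial.transform import Rotation as Ro
a=L("scene0"); b=L("side0")
q=env.get_state()["tool_rot"]; print("toolR",Ro.from_quat(q).as_matrix().round(3))
A=lambda x,y:(130+(x+.5)/4-.5,170+(y+.5)/4-.5)
Bz=lambda x,y:(290+(x+.5)/5-.5,120+(y+.5)/5-.5)
C=lambda x,y:(250+(x+.5)/2.5-.5,90+(y+.5)/2.5-.5)
print("block corners",onplane(a,[A(316,445),A(553,347),A(512,268),A(283,363)],.06).round(4))
print("hole rod",onplane(a,[A(358,388)],.06).round(4),"spat",onplane(a,[A(476,338)],.06))
print("handle top a",onplane(a,[A(332,271)],.155).round(4),"b",onplane(b,[C(256,159)],.155).round(4))
print("rod tri top",tri(a,A(332,271),b,C(256,159)))
print("rod base b",onplane(b,[C(252,217)],.06))
print("pad",onplane(a,[Bz(92,486)],.057),onplane(b,[C(195,314)],.057))
for n,c in(("scene",a),("side",b)):
    p=cv2.cvtColor(c["pixels"],cv2.COLOR_RGB2HSV)
    m=((p[:,:,0]<14)&(p[:,:,1]>120)&(p[:,:,2]>110)).astype(np.uint8)
    k,lab,st,ce=cv2.connectedComponentsWithStats(m)
    for i in range(1,k):
        X=onplane(c,[ce[i]],.015)[0]
        if .4<X[0]<.7 and .2<X[1]<.4: print(n,st[i,4],ce[i],X.round(4))
    # pixels centroid
    P=[]
    v,u=np.nonzero(m); X=onplane(c,np.c_[u,v],.017); k=(np.linalg.norm(X[:,:2]-[.54,.28],axis=1)<.06)
    (e)=cv2.minEnclosingCircle((X[k][:,:2]*1000).astype(np.float32)); print("enclose",e)
    # dark ring
    m=(p[:,:,2]<60); v,u=np.nonzero(m); X=onplane(c,np.c_[u,v],.005); k=(np.linalg.norm(X[:,:2]-[.54,.28],axis=1)<.08)
    print("dark",k.sum(),cv2.minEnclosingCircle((X[k][:,:2]*1000).astype(np.float32)))
E
```

```text
toolR [[-0.     0.328  0.945]
 [-0.001  0.945 -0.328]
 [-1.    -0.001  0.   ]]
block corners [[ 0.5739 -0.3411  0.06  ]
 [ 0.5912 -0.2035  0.06  ]
 [ 0.5314 -0.1954  0.06  ]
 [ 0.5167 -0.3328  0.06  ]]
hole rod [[ 0.5544 -0.3059  0.06  ]] spat [[ 0.56190892 -0.23618112  0.06      ]]
handle top a [[ 0.5442 -0.301   0.155 ]] b [[ 0.5479 -0.298   0.155 ]]
rod tri top (array([ 0.54663803, -0.30013355,  0.15527732]), np.float64(0.0030198715745175745))
rod base b [[ 0.55207193 -0.29730508  0.06      ]]
pad [[ 0.5461772  -0.06549927  0.057     ]] [[ 0.54529675 -0.06235606  0.057     ]]
scene 19 [408.10526316 152.42105263] [0.4858 0.3117 0.015 ]
scene 21 [416.61904762 152.57142857] [0.4995 0.3311 0.015 ]
scene 23 [404.95652174 157.91304348] [0.4972 0.2902 0.015 ]
scene 19 [421.89473684 157.57894737] [0.5224 0.3301 0.015 ]
scene 21 [418.57142857 162.71428571] [0.5321 0.3092 0.015 ]
scene 9 [410.77777778 162.55555556] [0.5197 0.2917 0.015 ]
scene 1 [420. 197.] [0.6267 0.2293 0.015 ]
scene 43 [420.23255814 203.86046512] [0.6443 0.2144 0.015 ]
enclose ((509.9691467285156, 308.10125732421875), 30.8132381439209)
dark 180 ((515.1957397460938, 304.6146545410156), 60.38821029663086)
side 14 [286.5        301.71428571] [0.5277 0.2842 0.015 ]
side 16 [294.25  304.375] [0.5041 0.2852 0.015 ]
side 15 [279.6 305.4] [0.5393 0.303  0.015 ]
side 14 [294.78571429 310.78571429] [0.4932 0.3054 0.015 ]
side 16 [279.5 312. ] [0.5292 0.3241 0.015 ]
side 11 [287. 314.] [0.5077 0.323  0.015 ]
enclose ((515.703125, 305.2360534667969), 29.13401222229004)
dark 0 ((0.0, 0.0), 0.0)
```

```bash
cat >> h.py <<'E'
from scipy.spatial.transform import Rotation as Ro
def pose(yaw,dirn=(0,0,-1)):  # tool rot with x down, y at azimuth yaw deg
    y=np.array([np.cos(np.radians(yaw)),np.sin(np.radians(yaw)),0]); x=np.array([0,0,-1.]); z=np.cross(x,y)
    return Ro.from_matrix(np.c_[x,y,z])
def go(p,R,cur=None):
    s=env.get_state(); p0,R0=(s["position"],Ro.from_quat(s["tool_rot"])) if cur is None else cur
    d=R0.inv().apply(np.array(p)-p0)/.4; r=(R0.inv()*R).as_rotvec()/np.radians(45)
    print("d",d.round(4),"a",r.round(4))
E
python3 - <<'E'
from h import *
go([.40,.1,.31],pose(35)); go([.551,-.302,.31],pose(-6.7))
E
```

```text
d [-0.2699 -0.9982  0.8629] a [7.973e-01 5.000e-04 1.200e-03]
d [-0.2691 -1.8241  1.5487] a [1.724e+00 1.000e-03 1.000e-03]
```

Request:
step_arm(
  plan=[
    {"dx":-0.27,"dy":-0.3,"dz":0.25,"ax":0.3},
    {"dx":-0.27,"dy":-0.998,"dz":0.863,"ax":0.8},
    {"dx":-0.27,"dy":-0.998,"dz":0.863,"ax":0.8},
    {"dx":-0.27,"dy":-0.998,"dz":0.863,"ax":0.8},
    {"dx":-0.27,"dy":-0.998,"dz":0.863,"ax":0.8},
    {"dx":-0.27,"dy":-0.998,"dz":0.863,"ax":0.8},
    {"dx":-0.27,"dy":-0.998,"dz":0.863,"ax":0.8},
    {"dx":-0.27,"dy":-0.998,"dz":0.863,"ax":0.8},
    {"dx":-0.27,"dy":-0.998,"dz":0.863,"ax":0.8},
    {"dx":-0.27,"dy":-0.998,"dz":0.863,"ax":0.8},
    {"dx":-0.27,"dy":-0.998,"dz":0.863,"ax":0.8},
    {"dx":-0.27,"dy":-0.998,"dz":0.863,"ax":0.8},
  ],
)

```text
schema error: expected keys dx, dy, dz, ax, ay, az, claw
```

Run:
```python
from h import *
go([.551,-.302,.31],pose(-6.7)); print(env.get_state()["position"])
```

```text
d [-0.2691 -1.8241  1.5487] a [1.724e+00 1.000e-03 1.000e-03]
[0.2046665  0.59020969 0.20159546]
```

Request:
step_arm(
  plan=[
    {"dx":-0.27,"dy":-0.3,"dz":0.25,"ax":0.3,"ay":0,"az":0,"claw":0.0},
    {"dx":-0.27,"dy":-0.998,"dz":0.863,"ax":0.8,"ay":0,"az":0,"claw":0.0},
    {"dx":-0.27,"dy":-0.998,"dz":0.863,"ax":0.8,"ay":0,"az":0,"claw":0.0},
    {"dx":-0.27,"dy":-0.998,"dz":0.863,"ax":0.8,"ay":0,"az":0,"claw":0.0},
    {"dx":-0.27,"dy":-0.998,"dz":0.863,"ax":0.8,"ay":0,"az":0,"claw":0.0},
    {"dx":-0.27,"dy":-0.998,"dz":0.863,"ax":0.8,"ay":0,"az":0,"claw":0.0},
    {"dx":-0.27,"dy":-0.998,"dz":0.863,"ax":0.8,"ay":0,"az":0,"claw":0.0},
    {"dx":-0.27,"dy":-0.998,"dz":0.863,"ax":0.8,"ay":0,"az":0,"claw":0.0},
    {"dx":-0.27,"dy":-0.998,"dz":0.863,"ax":0.8,"ay":0,"az":0,"claw":0.0},
    {"dx":-0.27,"dy":-0.998,"dz":0.863,"ax":0.8,"ay":0,"az":0,"claw":0.0},
  ],
)

```text
time_s: 1.4
position: [0.401, 0.0976, 0.3107]
tool_rot: [0.329, 0.626, -0.328, 0.626]
force: [0.8, -0.2, -0.3]
opening: 0.497
```

Run:
```python
from h import *
go([.551,-.302,.31],pose(-6.7)); s=env.get_state(); print(s["position"],s["time_s"])
c=imaging.read_camera("wrist"); save(c,"w1"); np.savez("w1.npz",**{k:np.array(v) for k,v in c.items()})
```

```text
d [ 0.0012 -0.2586  1.0353] a [ 9.177e-01 -7.000e-04 -1.300e-03]
[0.40098377 0.09762519 0.31065096] 1.4
```

View pics/w1.png

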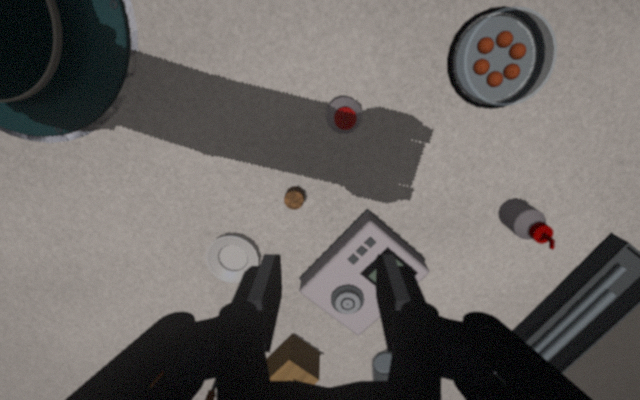

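The wrist view shows the dish at (497,58) with pellets around (500,60) and the pad ring at (347,300). The stopper is at (294,197), the petri dish at (233,258), and the bottles at (345,115) and (540,232). I'll measure from here.

Run:
```python
from h import *
c=L("w1")
p=cv2.cvtColor(c["pixels"],cv2.COLOR_RGB2HSV)
m=((p[:,:,0]<14)&(p[:,:,1]>120)&(p[:,:,2]>70)).astype(np.uint8); m[:,:460]=0;m[110:]=0
v,u=np.nonzero(m); X=onplane(c,np.c_[u,v],.017); print("pellets enclose",cv2.minEnclosingCircle((X[:,:2]*1000).astype(np.float32)))
k,lab,st,ce=cv2.connectedComponentsWithStats(m); q=[onplane(c,[ce[i]],.015)[0] for i in range(1,k) if st[i,4]>40]; print(len(q),np.array(q).round(4),np.mean(q,0))
g=c["pixels"].mean(2); 
m=np.zeros_like(m); m[0:115,440:560]=(g[0:115,440:560]<45); v,u=np.nonzero(m); X=onplane(c,np.c_[u,v],.006); print("ring",len(u),cv2.minEnclosingCircle((X[:,:2]*1000).astype(np.float32)))
z=c["pixels"][270:330,315:380,::-1]; cv2.imwrite("pics/pad1.png",cv2.resize(z,None,fx=9,fy=9,interpolation=cv2.INTER_CUBIC))
z=c["pixels"][0:120,430:570,::-1]; cv2.imwrite("pics/dish1.png",cv2.resize(z,None,fx=5,fy=5,interpolation=cv2.INTER_CUBIC))
```

```text
pellets enclose ((513.2321166992188, 306.7515563964844), 32.82002639770508)
6 [[0.5042 0.3275 0.015 ]
 [0.4897 0.3086 0.015 ]
 [0.5271 0.327  0.015 ]
 [0.5022 0.2867 0.015 ]
 [0.5375 0.3051 0.015 ]
 [0.5259 0.2858 0.015 ]] [0.51443303 0.30678732 0.015     ]
ring 1394 ((513.896484375, 306.6066589355469), 61.38608932495117)
```

View pics/pad1.png

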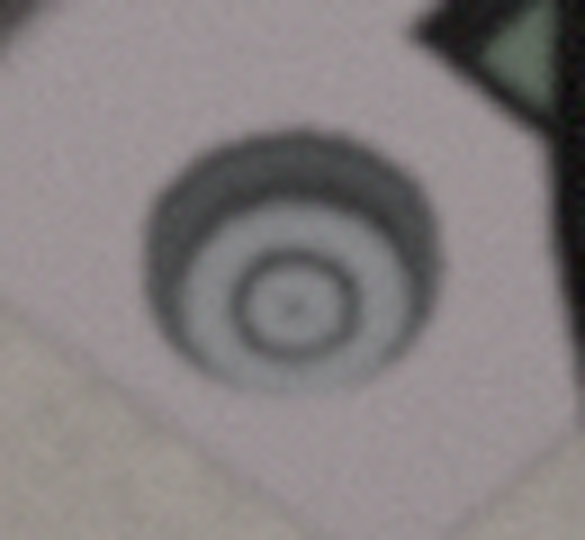

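View pics/dish1.png

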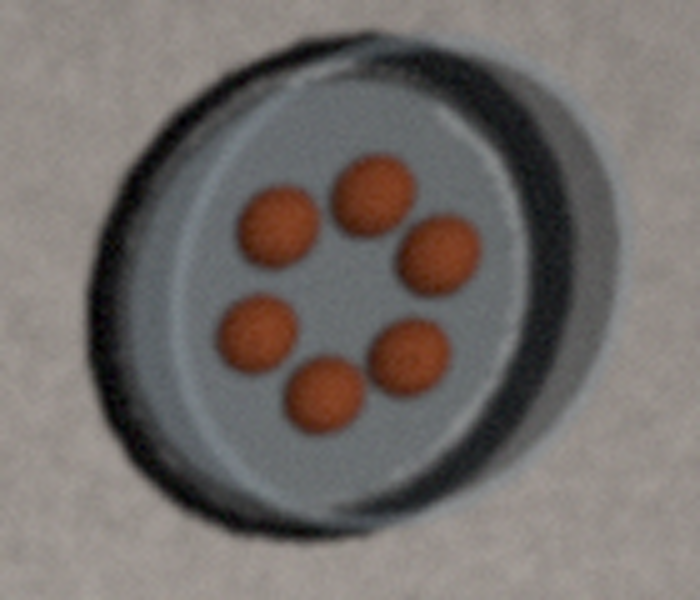

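Run:
```python
from h import *
c=L("w1"); print(onplane(c,[(347.44,303.44)],.057))
```

```text
[[ 0.54636175 -0.06600448  0.057     ]]
```

Request:
step_arm(
  plan=[
    {"dx":0,"dy":-0.08,"dz":0.3,"ax":0.25,"ay":0,"az":0,"claw":0.0},
    {"dx":0,"dy":-0.259,"dz":0.98,"ax":0.918,"ay":0,"az":0,"claw":0.0},
    {"dx":0,"dy":-0.259,"dz":0.98,"ax":0.918,"ay":0,"az":0,"claw":0.0},
    {"dx":0,"dy":-0.259,"dz":0.98,"ax":0.918,"ay":0,"az":0,"claw":0.0},
    {"dx":0,"dy":-0.259,"dz":0.98,"ax":0.918,"ay":0,"az":0,"claw":0.0},
    {"dx":0,"dy":-0.259,"dz":0.98,"ax":0.918,"ay":0,"az":0,"claw":0.0},
    {"dx":0,"dy":-0.259,"dz":0.98,"ax":0.918,"ay":0,"az":0,"claw":0.0},
    {"dx":0,"dy":-0.259,"dz":0.98,"ax":0.918,"ay":0,"az":0,"claw":0.0},
    {"dx":0,"dy":-0.259,"dz":0.98,"ax":0.918,"ay":0,"az":0,"claw":0.0},
  ],
)

```text
time_s: 2.58
position: [0.5396, -0.2792, 0.3096]
tool_rot: [-0.527, -0.472, 0.527, -0.471]
force: [0.3, 0.6, 0.9]
opening: 0.499
```

Run:
```python
from h import *
s=env.get_state(); print(s["position"],s["time_s"],s["dq"])
c=imaging.read_camera("wrist"); save(c,"w2"); np.savez("w2.npz",**{k:np.array(v) for k,v in c.items()})
```

```text
[ 0.53955206 -0.27924744  0.30956435] 2.575 [-0.01489521 -0.01728232  0.00297261  0.00412553 -0.00041833 -0.00022208
  0.00175008]
```

View pics/w2.png

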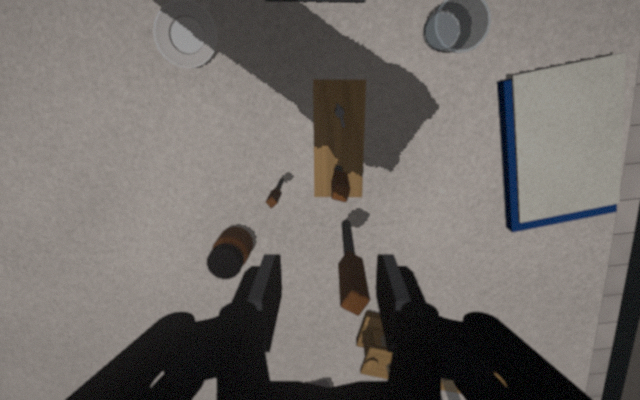

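Run:
```python
from h import *
c=L("w2"); print("cam",-c["R"].T@c["t"],c["R"][2])
print(proj(c,[[.551,-.302,.06],[.547,-.300,.155],[.5396,-.2792,.3096],[.5463,-.066,.057]]))
z=c["pixels"][70:220,290:390,::-1]; cv2.imwrite("pics/z2.png",cv2.resize(z,None,fx=4,fy=4,interpolation=cv2.INTER_CUBIC))
z=c["pixels"][150:220,300:380,::-1].astype(float)*2; cv2.imwrite("pics/z2b.png",cv2.resize(np.clip(z,0,255).astype(np.uint8),None,fx=8,fy=8,interpolation=cv2.INTER_CUBIC))
```

```text
cam [ 0.54846998 -0.19770992  0.48135251] [-0.03645954 -0.31682893 -0.94778169]
[[340.34570819 168.46502229]
 [339.05269693 190.50798728]
 [329.20068364 241.46170706]
 [312.5122158  -52.59262617]]
```

View pics/z2.png

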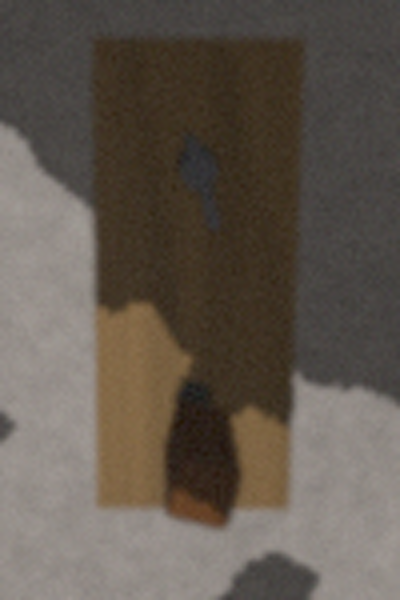

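View pics/z2b.png

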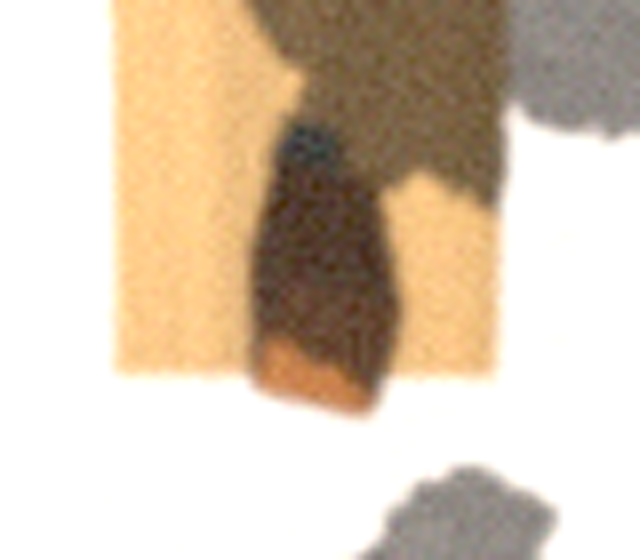

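Run:
```python
from h import *
c=L("w2")
B=lambda x,y:(300+(x+.5)/8-.5,150+(y+.5)/8-.5)
X=onplane(c,[B(256,388),B(368,414)],.155); print(X); d=X[1]-X[0]; print(np.linalg.norm(d),np.degrees(np.arctan2(d[1],d[0])))
# block edges
A=lambda x,y:(290+(x+.5)/4-.5,70+(y+.5)/4-.5)
Y=onplane(c,[A(95,40),A(303,40),A(292,505),A(99,505)],.06);print(Y.round(4),Y.mean(0))
d=Y[1]-Y[2];print(np.degrees(np.arctan2(d[0],d[1]))); d=Y[0]-Y[3];print(np.degrees(np.arctan2(d[0],d[1])))
z=c["pixels"][150:220,300:380,::-1].astype(float)/255
cv2.imwrite("pics/z2c.png",cv2.resize((np.clip(z*1.5,0,1)**.5*255).astype(np.uint8),None,fx=8,fy=8,interpolation=cv2.INTER_CUBIC))
```

```text
[[ 0.53900789 -0.30681966  0.155     ]
 [ 0.55216739 -0.31164159  0.155     ]]
0.014015117292265688 -20.123935938432883
[[ 0.5312 -0.1961  0.06  ]
 [ 0.5895 -0.2026  0.06  ]
 [ 0.5751 -0.34    0.06  ]
 [ 0.5152 -0.3333  0.06  ]] [ 0.55275472 -0.26803595  0.06      ]
5.980837002311104
6.620717354682744
```

View pics/z2c.png

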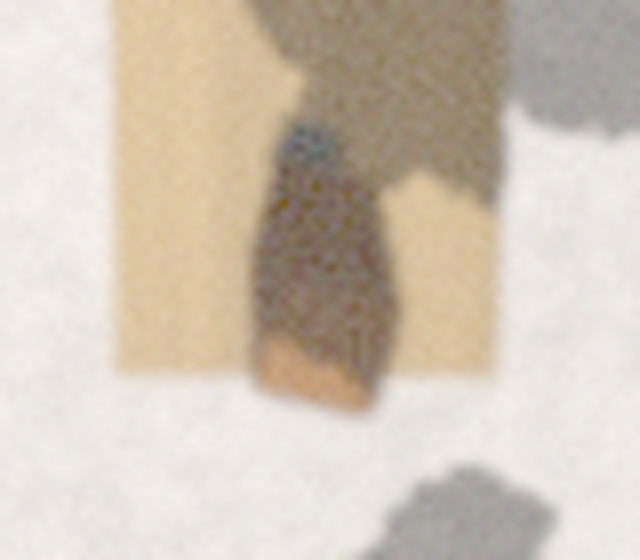

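Run:
```python
from h import *
go([.5485,-.302,.185],pose(-20))
```

```text
d [0.3121 0.0285 0.0549] a [ 0.3037 -0.0009  0.0005]
```

Request:
step_arm(
  plan=[
    {"dx":0,"dy":0.028,"dz":0.055,"ax":0.304,"ay":0,"az":0,"claw":0.0},
    {"dx":0.1,"dy":0.028,"dz":0.055,"ax":0.304,"ay":0,"az":0,"claw":0.0},
    {"dx":0.2,"dy":0.028,"dz":0.055,"ax":0.304,"ay":0,"az":0,"claw":0.0},
    {"dx":0.312,"dy":0.028,"dz":0.055,"ax":0.304,"ay":0,"az":0,"claw":0.0},
    {"dx":0.312,"dy":0.028,"dz":0.055,"ax":0.304,"ay":0,"az":0,"claw":0.0},
    {"dx":0.312,"dy":0.028,"dz":0.055,"ax":0.304,"ay":0,"az":0,"claw":0.0},
  ],
)

```text
time_s: 3.38
position: [0.5487, -0.3036, 0.1873]
tool_rot: [0.58, 0.405, -0.579, 0.406]
force: [-0.3, -0.0, 0.2]
opening: 0.5
```

Run:
```python
from h import *
s=env.get_state(); print(s["position"],s["time_s"],s["tool_rot"])
for n in["wrist","side","scene"]:
    c=imaging.read_camera(n); save(c,n+"3"); np.savez(n+"3.npz",**{k:np.array(v) for k,v in c.items()})
go([.5485,-.302,.106],pose(-20))
```

```text
[ 0.54869424 -0.30355167  0.18728484] 3.375 [ 0.5798407   0.40470003 -0.57910199  0.40576289]
d [ 0.2029 -0.0026 -0.0043] a [-0.0021 -0.0001 -0.0032]
```

View pics/wrist3.png

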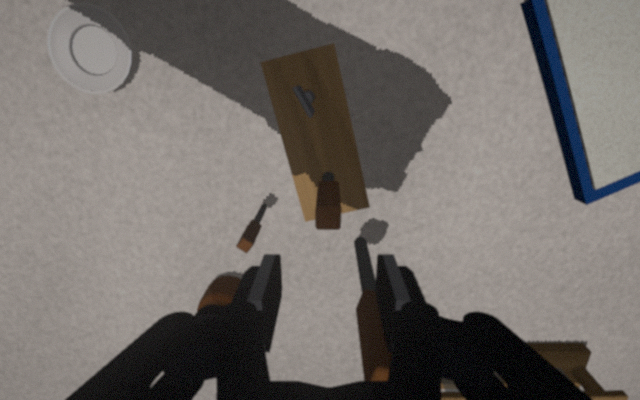

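View pics/scene3.png

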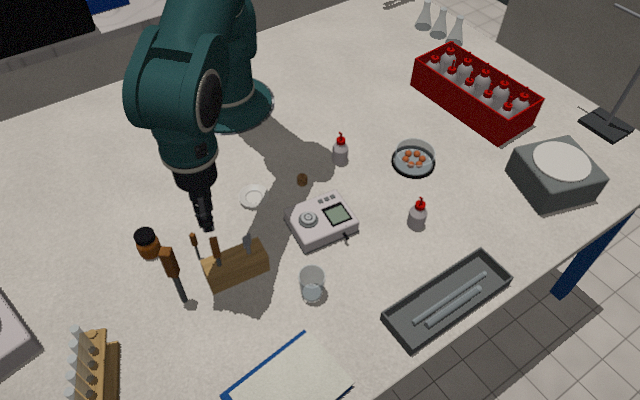

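Run:
```python
from h import *
c=L("wrist3"); print(proj(c,[[.5485,-.302,.06],[.5485,-.302,.155],[.5487,-.3036,.187]]))
z=c["pixels"][150:250,280:380,::-1].astype(float)/255
cv2.imwrite("pics/z3.png",cv2.resize((np.clip(z*1.5,0,1)**.6*255).astype(np.uint8),None,fx=6,fy=6,interpolation=cv2.INTER_CUBIC))
c=L("scene3"); print(proj(c,[[.5485,-.302,.155],[.5487,-.3036,.187]]))
z=c["pixels"][180:300,160:280,::-1]; cv2.imwrite("pics/z3s.png",cv2.resize(z,None,fx=5,fy=5,interpolation=cv2.INTER_CUBIC))
```

```text
[[327.7101925  176.42317773]
 [327.64902928 216.61892856]
 [329.00146559 241.22295746]]
[[213.13737093 239.01342814]
 [210.10656326 230.24717471]]
```

View pics/z3.png

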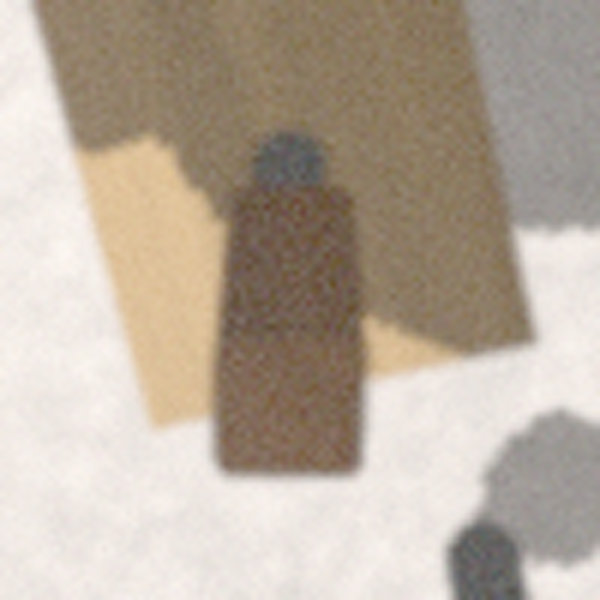

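View pics/z3s.png

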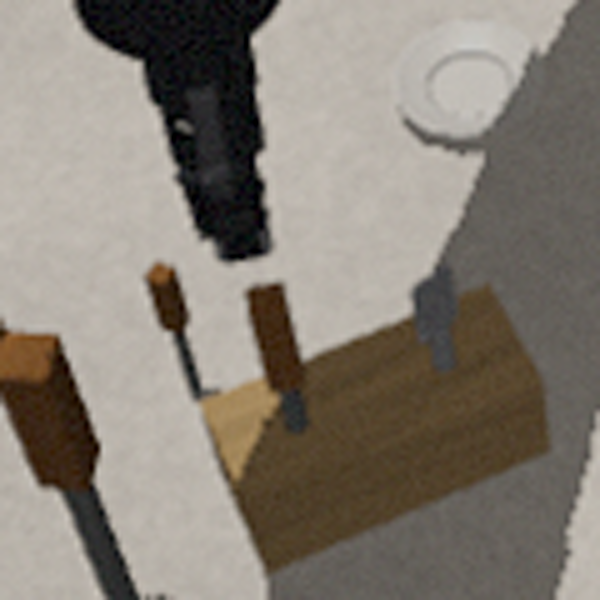

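Request:
step_arm(
  plan=[
    {"dx":0.0,"dy":0,"dz":-0.002,"ax":0,"ay":0,"az":0,"claw":0.0},
    {"dx":0.0,"dy":0,"dz":-0.002,"ax":0,"ay":0,"az":0,"claw":0.0},
  ],
)

```text
time_s: 3.78
position: [0.5484, -0.3029, 0.1857]
tool_rot: [0.58, 0.405, -0.579, 0.405]
force: [-0.1, 0.2, -0.1]
opening: 0.499
```

Run:
```python
from h import *
s=env.get_state(); print(s["position"],s["time_s"],s["force"])
go([.5485,-.302,.106],pose(-20))
```

```text
[ 0.54838447 -0.30292945  0.18574453] 3.775 [-0.06569554  0.22479624 -0.09583101]
d [ 0.1994 -0.0006 -0.0023] a [-0.0023 -0.0001 -0.0007]
```

Request:
step_arm(
  plan=[
    {"dx":0.06,"dy":0,"dz":-0.002,"ax":0,"ay":0,"az":0,"claw":0.0},
    {"dx":0.13,"dy":0,"dz":-0.002,"ax":0,"ay":0,"az":0,"claw":0.0},
    {"dx":0.198,"dy":0,"dz":-0.002,"ax":0,"ay":0,"az":0,"claw":0.0},
    {"dx":0.198,"dy":0,"dz":-0.002,"ax":0,"ay":0,"az":0,"claw":0.0},
    {"dx":0.198,"dy":0,"dz":-0.002,"ax":0,"ay":0,"az":0,"claw":0.0},
    {"dx":0.198,"dy":0,"dz":-0.002,"ax":0,"ay":0,"az":0,"claw":-0.4},
    {"dx":0.198,"dy":0,"dz":-0.002,"ax":0,"ay":0,"az":0,"claw":-1},
    {"dx":0.198,"dy":0,"dz":-0.002,"ax":0,"ay":0,"az":0,"claw":-1},
    {"dx":0.198,"dy":0,"dz":-0.002,"ax":0,"ay":0,"az":0,"claw":-1},
    {"dx":0.198,"dy":0,"dz":-0.002,"ax":0,"ay":0,"az":0,"claw":-1},
    {"dx":0.198,"dy":0,"dz":-0.002,"ax":0,"ay":0,"az":0,"claw":-1},
  ],
  squeeze=60,
)

```text
time_s: 5.15
position: [0.549, -0.3026, 0.1072]
tool_rot: [0.58, 0.405, -0.579, 0.405]
force: [-0.9, 0.1, 7.8]
opening: 0.17
```

Run:
```python
from h import *
s=env.get_state(); print(s["position"],s["time_s"],s["force"],s["torque"],s["opening"])
for n in["scene"]:
    c=imaging.read_camera(n); save(c,n+"4"); np.savez(n+"4.npz",**{k:np.array(v) for k,v in c.items()})
    z=c["pixels"][180:300,160:280,::-1]; cv2.imwrite("pics/z4s.png",cv2.resize(z,None,fx=5,fy=5,interpolation=cv2.INTER_CUBIC))
```

```text
[ 0.54898505 -0.30258637  0.10722104] 5.15 [-0.88091466  0.12553303  7.81488592] [0.14815453 0.18140837 0.02503903] 0.17042063070549254
```

View pics/z4s.png

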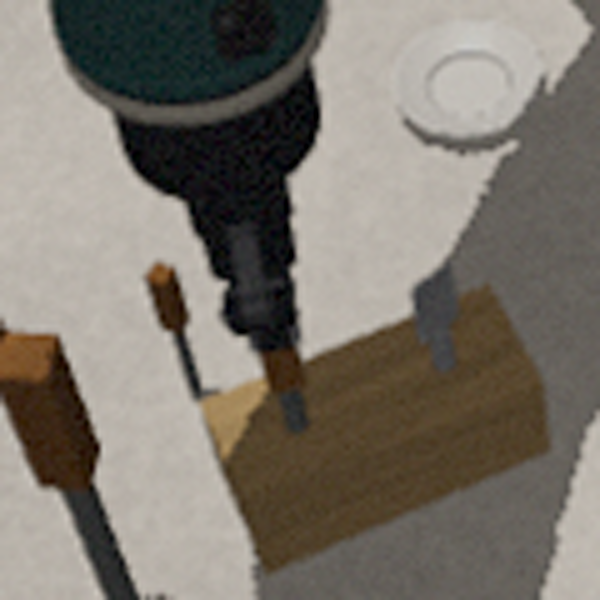

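Request:
step_arm(
  plan=[
    {"dx":-0.04,"dy":0,"dz":0,"ax":0,"ay":0,"az":0,"claw":-1},
    {"dx":-0.09,"dy":0,"dz":0,"ax":0,"ay":0,"az":0,"claw":-1},
    {"dx":-0.15,"dy":0,"dz":0,"ax":0,"ay":0,"az":0,"claw":-1},
    {"dx":-0.22,"dy":0,"dz":0,"ax":0,"ay":0,"az":0,"claw":-1},
    {"dx":-0.3,"dy":0,"dz":0,"ax":0,"ay":0,"az":0,"claw":-1},
    {"dx":-0.4,"dy":0,"dz":0,"ax":0,"ay":0,"az":0,"claw":-1},
    {"dx":-0.4,"dy":0,"dz":0,"ax":0,"ay":0,"az":0,"claw":-1},
    {"dx":-0.4,"dy":0,"dz":0,"ax":0,"ay":0,"az":0,"claw":-1},
  ],
)

```text
time_s: 6.2
position: [0.5483, -0.302, 0.2666]
tool_rot: [0.58, 0.405, -0.579, 0.405]
force: [0.4, 0.6, -1.2]
opening: 0.168
```

Run:
```python
from h import *
s=env.get_state(); print(s["position"],s["time_s"],s["force"],s["torque"],s["opening"])
for n in["scene","side","wrist"]:
    c=imaging.read_camera(n); save(c,n+"5"); np.savez(n+"5.npz",**{k:np.array(v) for k,v in c.items()})
    u,v=proj(c,[s["position"]-[0,0,.05]])[0].astype(int); print(n,u-45,v-45,proj(c,[s["position"]-[0,0,.092]]))
    z=c["pixels"][max(0,v-45):v+45,max(0,u-45):u+45,::-1]; cv2.imwrite(f"pics/z5{n}.png",cv2.resize(z,None,fx=6,fy=6,interpolation=cv2.INTER_CUBIC))
go([.514,.3065,.27],pose(50))
```

```text
[ 0.54833779 -0.3020437   0.26661852] 6.2 [ 0.38280778  0.60230797 -1.17893371] [ 0.01499551  0.00087472 -0.02363081] 0.16771817915105844
scene 163 175 [[211.6513742  233.38704381]]
side 307 91 [[352.45104977 147.71002252]]
wrist 284 164 [[329.22884647 190.40055588]]
d [-0.0103 -0.6034 -1.399 ] a [-1.5582e+00 -9.0000e-04  1.2000e-03]
```

View pics/z5scene.png

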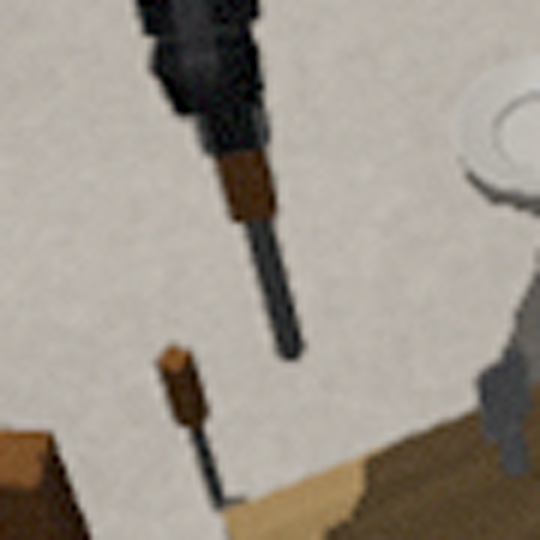

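View pics/side5.png

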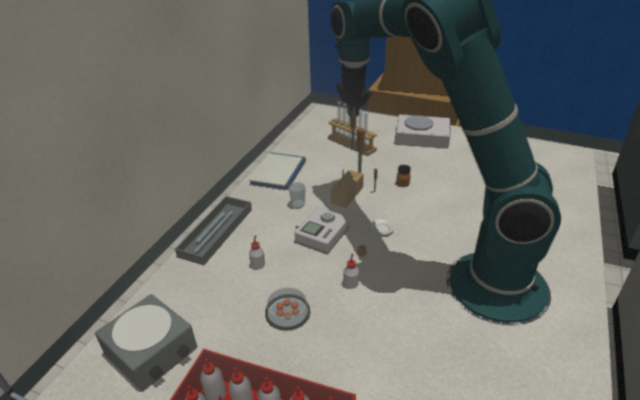

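View pics/wrist5.png

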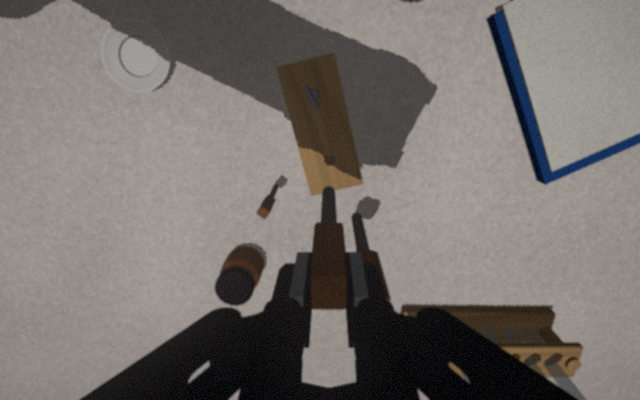

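Request:
step_arm(
  plan=[
    {"dx":-0.01,"dy":-0.1,"dz":-0.15,"ax":-0.2,"ay":0,"az":0,"claw":-1},
    {"dx":-0.01,"dy":-0.2,"dz":-0.33,"ax":-0.4,"ay":0,"az":0,"claw":-1},
    {"dx":-0.01,"dy":-0.27,"dz":-0.48,"ax":-0.6,"ay":0,"az":0,"claw":-1},
    {"dx":-0.01,"dy":-0.35,"dz":-0.63,"ax":-0.75,"ay":0,"az":0,"claw":-1},
    {"dx":-0.01,"dy":-0.4,"dz":-0.78,"ax":-0.9,"ay":0,"az":0,"claw":-1},
    {"dx":-0.01,"dy":-0.45,"dz":-0.9,"ax":-1,"ay":0,"az":0,"claw":-1},
    {"dx":-0.01,"dy":-0.45,"dz":-0.9,"ax":-1,"ay":0,"az":0,"claw":-1},
    {"dx":-0.01,"dy":-0.45,"dz":-0.9,"ax":-1,"ay":0,"az":0,"claw":-1},
  ],
)

```text
time_s: 7.35
position: [0.5027, 0.0998, 0.2695]
tool_rot: [0.379, 0.597, -0.38, 0.596]
force: [0.7, -1.0, -0.6]
opening: 0.172
```

Run:
```python
from h import *
s=env.get_state(); print(s["position"],s["time_s"],s["opening"]); go([.514,.3065,.27],pose(40))
```

```text
[0.50273483 0.09984349 0.26953108] 7.35 0.17246183705438894
d [-0.0015  0.2446 -0.4559] a [-3.313e-01 -2.000e-04  1.500e-03]
```

Request:
step_arm(
  plan=[
    {"dx":0,"dy":0.07,"dz":-0.14,"ax":-0.1,"ay":0,"az":0,"claw":-1},
    {"dx":0,"dy":0.14,"dz":-0.28,"ax":-0.22,"ay":0,"az":0,"claw":-1},
    {"dx":0,"dy":0.21,"dz":-0.4,"ax":-0.33,"ay":0,"az":0,"claw":-1},
    {"dx":0,"dy":0.245,"dz":-0.456,"ax":-0.33,"ay":0,"az":0,"claw":-1},
    {"dx":0,"dy":0.245,"dz":-0.456,"ax":-0.33,"ay":0,"az":0,"claw":-1},
    {"dx":0,"dy":0.245,"dz":-0.456,"ax":-0.33,"ay":0,"az":0,"claw":-1},
    {"dx":0,"dy":0.245,"dz":-0.456,"ax":-0.33,"ay":0,"az":0,"claw":-1},
  ],
)

```text
time_s: 8.22
position: [0.5157, 0.303, 0.2703]
tool_rot: [0.301, 0.64, -0.301, 0.64]
force: [-0.2, -0.6, -0.2]
opening: 0.169
```

Run:
```python
from h import *
s=env.get_state(); print(s["position"],s["time_s"],s["opening"],s["force"]); go([.514,.3065,.106],pose(40))
for n in["scene","side","wrist"]:
    c=imaging.read_camera(n); save(c,n+"6"); np.savez(n+"6.npz",**{k:np.array(v) for k,v in c.items()})
    u,v=proj(c,[s["position"]-[0,0,.08]])[0].astype(int); print(n,u-45,v-45,proj(c,[s["position"]-[0,0,.093]]))
    z=c["pixels"][max(0,v-45):v+45,max(0,u-45):u+45,::-1]; cv2.imwrite(f"pics/z6{n}.png",cv2.resize(z,None,fx=6,fy=6,interpolation=cv2.INTER_CUBIC))
```

```text
[0.51573654 0.30301533 0.27025396] 8.225 0.16865615942965345 [-0.17318338 -0.59960008 -0.19901573]
d [ 0.4106  0.0022 -0.0096] a [-0.0083  0.0003  0.    ]
scene 379 65 [[423.3668771  114.73996882]]
side 237 214 [[283.25096747 263.33405637]]
wrist 283 150 [[328.50889195 190.6751919 ]]
```

View pics/z6scene.png

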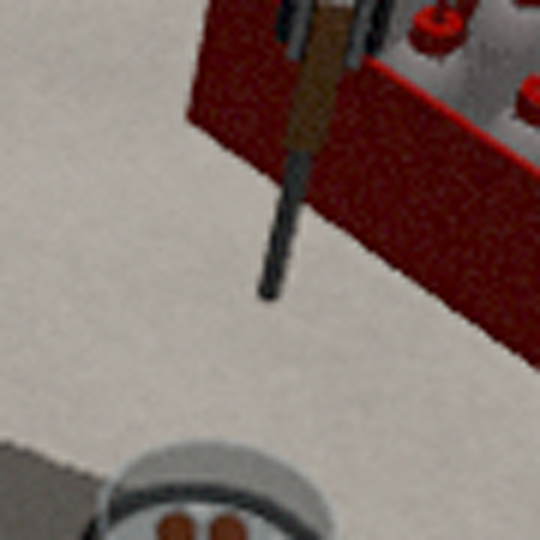

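View pics/z6side.png

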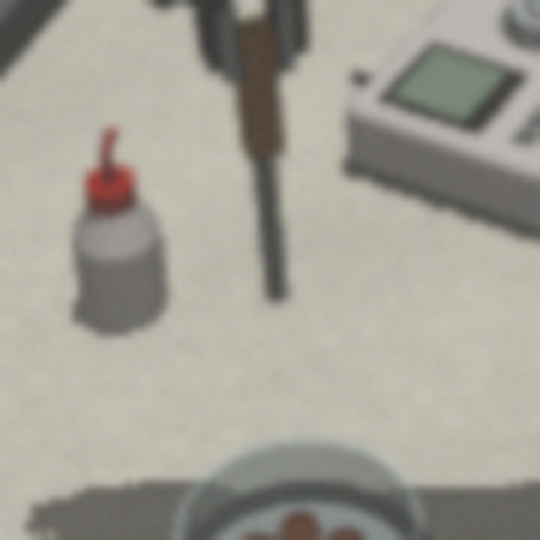

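View pics/wrist6.png

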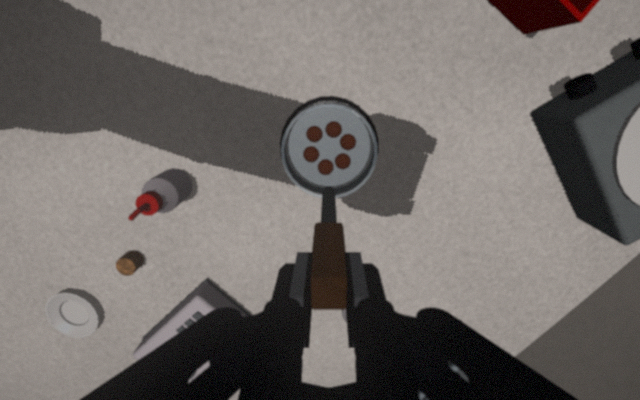

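Run:
```python
from h import *
c=L("wrist6"); a=L("scene6"); b=L("side6")
print("tip tri",tri(a,(423.6,114.2),b,(283,263.3)), env.get_state()["position"])
p=cv2.cvtColor(c["pixels"],cv2.COLOR_RGB2HSV)
m=((p[:,:,0]<14)&(p[:,:,1]>120)&(p[:,:,2]>50)).astype(np.uint8); mm=np.zeros_like(m); mm[100:185,285:370]=m[100:185,285:370]; 
k,lab,st,ce=cv2.connectedComponentsWithStats(mm); q=[onplane(c,[ce[i]],.015)[0] for i in range(1,k) if st[i,4]>40]; print(len(q),np.array(q).round(4),np.mean(q,0))
```

```text
tip tri (array([0.51559511, 0.3039878 , 0.17834363]), np.float64(0.00035527237091954715)) [0.51556667 0.3038104  0.27029904]
6 [[0.5036 0.3269 0.015 ]
 [0.4891 0.3082 0.015 ]
 [0.5263 0.3263 0.015 ]
 [0.5016 0.2864 0.015 ]
 [0.5369 0.3043 0.015 ]
 [0.5251 0.2853 0.015 ]] [0.51376471 0.30624764 0.015     ]
```

Request:
step_arm(
  plan=[
    {"dx":0,"dy":0.001,"dz":-0.006,"ax":0,"ay":0,"az":0,"claw":-1},
    {"dx":0.08,"dy":0.001,"dz":-0.006,"ax":0,"ay":0,"az":0,"claw":-1},
    {"dx":0.18,"dy":0.001,"dz":-0.006,"ax":0,"ay":0,"az":0,"claw":-1},
    {"dx":0.26,"dy":0.001,"dz":-0.006,"ax":0,"ay":0,"az":0,"claw":-1},
    {"dx":0.26,"dy":0.001,"dz":-0.006,"ax":0,"ay":0,"az":0,"claw":-1},
    {"dx":0.26,"dy":0.001,"dz":-0.006,"ax":0,"ay":0,"az":0,"claw":-1},
  ],
)

```text
time_s: 9.12
position: [0.5148, 0.3068, 0.1675]
tool_rot: [0.301, 0.64, -0.3, 0.64]
force: [0.2, 0.4, 0.5]
opening: 0.172
```

Run:
```python
from h import *
s=env.get_state(); print(s["position"],s["time_s"],s["opening"],s["force"]); go([.514,.3064,.1055],pose(40))
```

```text
[0.5147817  0.30680756 0.16750236] 9.125 0.1719333879456832 [0.22953141 0.4415864  0.49028441]
d [ 0.155  -0.0024 -0.0005] a [-0.006   0.0003 -0.0018]
```

Request:
step_arm(
  plan=[
    {"dx":0.05,"dy":-0.002,"dz":0,"ax":0,"ay":0,"az":0,"claw":-1},
    {"dx":0.1,"dy":-0.002,"dz":0,"ax":0,"ay":0,"az":0,"claw":-1},
    {"dx":0.153,"dy":-0.002,"dz":0,"ax":0,"ay":0,"az":0,"claw":-1},
    {"dx":0.153,"dy":-0.002,"dz":0,"ax":0,"ay":0,"az":0,"claw":-1},
    {"dx":0.153,"dy":-0.002,"dz":0,"ax":0,"ay":0,"az":0,"claw":-1},
    {"dx":0.153,"dy":-0.002,"dz":0,"ax":0,"ay":0,"az":0,"claw":-1},
  ],
)

```text
time_s: 9.88
position: [0.5142, 0.3063, 0.1062]
tool_rot: [0.301, 0.64, -0.3, 0.64]
force: [-1.0, 0.3, -0.1]
opening: 0.169
```

Run:
```python
from h import *
s=env.get_state(); print(s["position"],s["time_s"],s["opening"],s["force"]); go([.514,.3064,.1055],pose(40))
for n in["scene","side","wrist"]:
    c=imaging.read_camera(n); save(c,n+"7")
    u,v=proj(c,[s["position"]-[0,0,.08]])[0].astype(int)
    z=c["pixels"][max(0,v-45):v+45,max(0,u-45):u+45,::-1]; cv2.imwrite(f"pics/z7{n}.png",cv2.resize(z,None,fx=6,fy=6,interpolation=cv2.INTER_CUBIC))
```

```text
[0.5141538  0.30634694 0.10616506] 9.875 0.16889122015145283 [-1.03649199  0.27691798 -0.10010774]
d [ 0.0017 -0.0002 -0.0003] a [-0.0059  0.0001 -0.0022]
```

View pics/z7wrist.png

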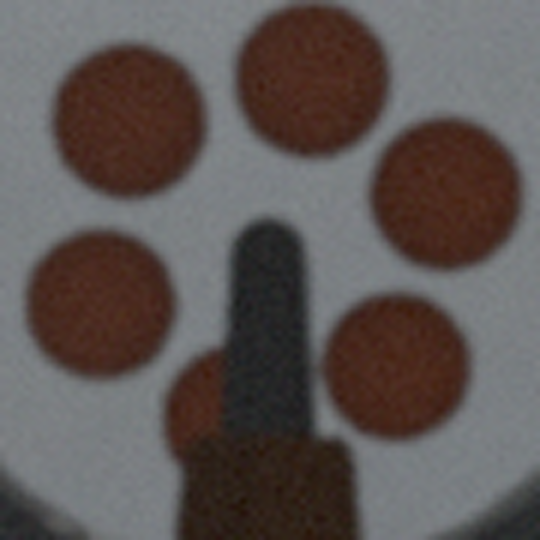

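View pics/z7side.png

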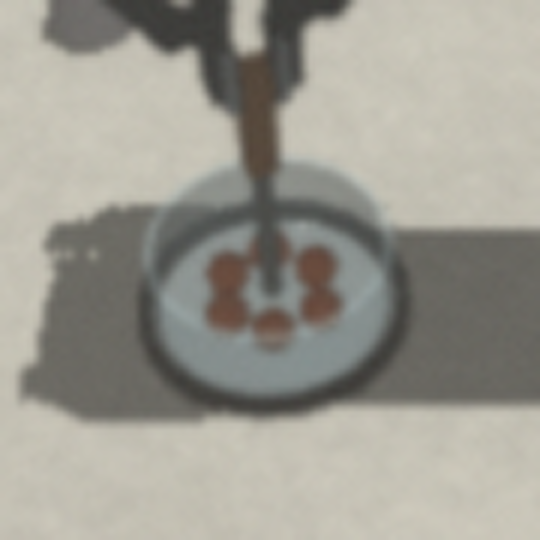

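Request:
step_arm(
  plan=[
    {"dx":0,"dy":0.01,"dz":0.003,"ax":0,"ay":0,"az":0,"claw":-1},
    {"dx":0,"dy":0.0165,"dz":0.012,"ax":0,"ay":0,"az":0,"claw":-1},
    {"dx":0,"dy":0.018,"dz":0.025,"ax":0,"ay":0,"az":0,"claw":-1},
    {"dx":0,"dy":0.0125,"dz":0.039,"ax":0,"ay":0,"az":0,"claw":-1},
    {"dx":0,"dy":0,"dz":0.051,"ax":0,"ay":0,"az":0,"claw":-1},
    {"dx":0,"dy":-0.016,"dz":0.0485,"ax":0,"ay":0,"az":0,"claw":-1},
    {"dx":0,"dy":-0.03,"dz":0.041,"ax":0,"ay":0,"az":0,"claw":-1},
    {"dx":0,"dy":-0.041,"dz":0.03,"ax":0,"ay":0,"az":0,"claw":-1},
    {"dx":0,"dy":-0.0485,"dz":0.016,"ax":0,"ay":0,"az":0,"claw":-1},
    {"dx":0,"dy":-0.051,"dz":0,"ax":0,"ay":0,"az":0,"claw":-1},
    {"dx":0,"dy":-0.0485,"dz":-0.016,"ax":0,"ay":0,"az":0,"claw":-1},
    {"dx":0,"dy":-0.041,"dz":-0.03,"ax":0,"ay":0,"az":0,"claw":-1},
    {"dx":0,"dy":-0.03,"dz":-0.041,"ax":0,"ay":0,"az":0,"claw":-1},
    {"dx":0,"dy":-0.016,"dz":-0.0485,"ax":0,"ay":0,"az":0,"claw":-1},
    {"dx":0,"dy":0,"dz":-0.051,"ax":0,"ay":0,"az":0,"claw":-1},
    {"dx":0,"dy":0.016,"dz":-0.0485,"ax":0,"ay":0,"az":0,"claw":-1},
    {"dx":0,"dy":0.03,"dz":-0.041,"ax":0,"ay":0,"az":0,"claw":-1},
    {"dx":0,"dy":0.041,"dz":-0.03,"ax":0,"ay":0,"az":0,"claw":-1},
    {"dx":0,"dy":0.0485,"dz":-0.016,"ax":0,"ay":0,"az":0,"claw":-1},
    {"dx":0,"dy":0.051,"dz":0,"ax":0,"ay":0,"az":0,"claw":-1},
  ],
)

```text
time_s: 12.52
position: [0.5297, 0.3186, 0.1048]
tool_rot: [0.3, 0.64, -0.3, 0.64]
force: [-0.2, -0.4, 0.3]
opening: 0.171
```

```bash
cat > look.py <<'E'
from h import *
import sys
t=sys.argv[1]
s=env.get_state(); print(s["position"],s["time_s"],s["opening"],s["force"])
d=s["position"][:2]-[.514,.3064]; print("r",np.linalg.norm(d)*1000)
ims=[]
for n in["side","wrist"]:
    c=imaging.read_camera(n); np.savez(n+t+".npz",**{k:np.array(v) for k,v in c.items()})
    u,v=proj(c,[[.514,.3064,.015]])[0].astype(int)
    z=c["pixels"][max(0,v-45):v+45,max(0,u-45):u+45,::-1]; ims.append(cv2.resize(z,(400,400),interpolation=cv2.INTER_CUBIC))
cv2.imwrite(f"pics/look{t}.png",np.hstack(ims))
E
python3 look.py 8
```

```text
[0.52970424 0.31863318 0.10484324] 12.525 0.17067962638608886 [-0.2335134  -0.4060915   0.26477828]
r 19.906629545340166
```

View pics/look8.png

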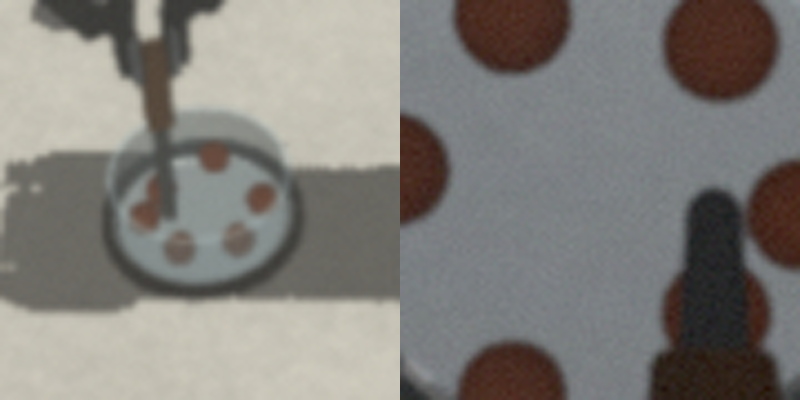

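Request:
step_arm(
  plan=[
    {"dx":0,"dy":0.0005,"dz":0.0165,"ax":0,"ay":0,"az":0,"claw":-1},
    {"dx":0,"dy":-0.007,"dz":0.0315,"ax":0,"ay":0,"az":0,"claw":-1},
    {"dx":0,"dy":-0.0195,"dz":0.0435,"ax":0,"ay":0,"az":0,"claw":-1},
    {"dx":0,"dy":-0.0345,"dz":0.0515,"ax":0,"ay":0,"az":0,"claw":-1},
    {"dx":0,"dy":-0.051,"dz":0.054,"ax":0,"ay":0,"az":0,"claw":-1},
    {"dx":0,"dy":-0.0675,"dz":0.0515,"ax":0,"ay":0,"az":0,"claw":-1},
    {"dx":0,"dy":-0.0825,"dz":0.0435,"ax":0,"ay":0,"az":0,"claw":-1},
    {"dx":0,"dy":-0.0945,"dz":0.0315,"ax":0,"ay":0,"az":0,"claw":-1},
    {"dx":0,"dy":-0.1025,"dz":0.0165,"ax":0,"ay":0,"az":0,"claw":-1},
    {"dx":0,"dy":-0.105,"dz":0,"ax":0,"ay":0,"az":0,"claw":-1},
    {"dx":0,"dy":-0.1025,"dz":-0.0165,"ax":0,"ay":0,"az":0,"claw":-1},
    {"dx":0,"dy":-0.0945,"dz":-0.0315,"ax":0,"ay":0,"az":0,"claw":-1},
    {"dx":0,"dy":-0.0825,"dz":-0.0435,"ax":0,"ay":0,"az":0,"claw":-1},
    {"dx":0,"dy":-0.0675,"dz":-0.0515,"ax":0,"ay":0,"az":0,"claw":-1},
    {"dx":0,"dy":-0.051,"dz":-0.054,"ax":0,"ay":0,"az":0,"claw":-1},
    {"dx":0,"dy":-0.0345,"dz":-0.0515,"ax":0,"ay":0,"az":0,"claw":-1},
    {"dx":0,"dy":-0.0195,"dz":-0.0435,"ax":0,"ay":0,"az":0,"claw":-1},
    {"dx":0,"dy":-0.007,"dz":-0.0315,"ax":0,"ay":0,"az":0,"claw":-1},
    {"dx":0,"dy":0.0005,"dz":-0.0165,"ax":0,"ay":0,"az":0,"claw":-1},
    {"dx":0,"dy":0.003,"dz":0,"ax":0,"ay":0,"az":0,"claw":-1},
  ],
)

```text
time_s: 15.12
position: [0.5307, 0.3194, 0.1049]
tool_rot: [0.3, 0.64, -0.3, 0.64]
force: [0.1, 0.1, -0.7]
opening: 0.168
```

```bash
python3 look.py 9
```

```text
[0.53066507 0.31935394 0.10487443] 15.125 0.16808262519587064 [ 0.1269918   0.09805772 -0.65353284]
r 21.10756194197155
```

View pics/look9.png

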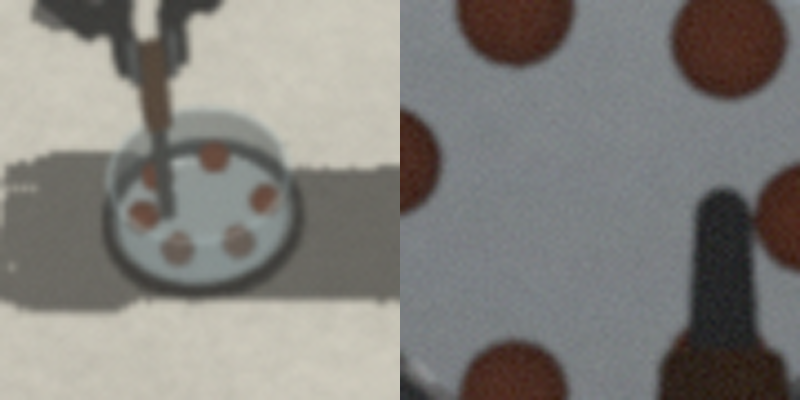

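```bash
cat > pel.py <<'E'
from h import *
import sys
for t in sys.argv[1:]:
  for n in("side","wrist"):
    c=L(n+t)
    p=cv2.cvtColor(c["pixels"],cv2.COLOR_RGB2HSV)
    m=((p[:,:,0]<14)&(p[:,:,1]>70)&(p[:,:,2]>50)).astype(np.uint8); u,v=proj(c,[[.514,.3064,.015]])[0].astype(int)
    k,lab,st,ce=cv2.connectedComponentsWithStats(m)
    for i in range(1,k):
        X=onplane(c,[ce[i]],.015)[0][:2]-[.514,.3064]; r=np.linalg.norm(X)*1000
        if r<55 and st[i,4]>6: print(t,n,st[i,4],"r %.1f az %.0f"%(r,np.degrees(np.arctan2(X[1],X[0]))))
E
python3 pel.py 6 8 9
```

```text
6 side 22 r 23.9 az -56
6 side 43 r 18.5 az -149
6 side 48 r 21.7 az 22
6 side 13 r 18.3 az 111
6 wrist 169 r 22.9 az 117
6 wrist 165 r 24.8 az 176
6 wrist 164 r 23.5 az 58
6 wrist 158 r 23.4 az -122
6 wrist 157 r 23.1 az -5
6 wrist 158 r 24.0 az -62
8 side 26 r 41.0 az -73
8 side 29 r 33.4 az 25
8 side 19 r 34.6 az -147
8 wrist 486 r 35.8 az 153
8 wrist 475 r 34.6 az 94
8 wrist 457 r 36.9 az -150
8 wrist 441 r 34.7 az 36
8 wrist 37 r 23.6 az -19
8 wrist 60 r 33.9 az 2
8 wrist 428 r 40.9 az -76
9 side 27 r 40.9 az -73
9 side 11 r 42.9 az -13
9 side 17 r 35.6 az -148
9 side 19 r 35.9 az 32
9 wrist 489 r 36.9 az 153
9 wrist 476 r 35.6 az 93
9 wrist 464 r 39.0 az -151
9 wrist 447 r 35.7 az 35
9 wrist 429 r 40.9 az -76
9 wrist 7 r 29.7 az -24
```

Request:
step_arm(
  plan=[
    {"dx":0,"dy":-0.0005,"dz":0.0175,"ax":0,"ay":0,"az":0,"claw":-1},
    {"dx":0,"dy":-0.0085,"dz":0.033,"ax":0,"ay":0,"az":0,"claw":-1},
    {"dx":0,"dy":-0.021,"dz":0.0455,"ax":0,"ay":0,"az":0,"claw":-1},
    {"dx":0,"dy":-0.0365,"dz":0.0535,"ax":0,"ay":0,"az":0,"claw":-1},
    {"dx":0,"dy":-0.054,"dz":0.0565,"ax":0,"ay":0,"az":0,"claw":-1},
    {"dx":0,"dy":-0.0715,"dz":0.0535,"ax":0,"ay":0,"az":0,"claw":-1},
    {"dx":0,"dy":-0.087,"dz":0.0455,"ax":0,"ay":0,"az":0,"claw":-1},
    {"dx":0,"dy":-0.0995,"dz":0.033,"ax":0,"ay":0,"az":0,"claw":-1},
    {"dx":0,"dy":-0.1075,"dz":0.0175,"ax":0,"ay":0,"az":0,"claw":-1},
    {"dx":0,"dy":-0.1105,"dz":0,"ax":0,"ay":0,"az":0,"claw":-1},
    {"dx":0,"dy":-0.1075,"dz":-0.0175,"ax":0,"ay":0,"az":0,"claw":-1},
    {"dx":0,"dy":-0.0995,"dz":-0.033,"ax":0,"ay":0,"az":0,"claw":-1},
    {"dx":0,"dy":-0.087,"dz":-0.0455,"ax":0,"ay":0,"az":0,"claw":-1},
    {"dx":0,"dy":-0.0715,"dz":-0.0535,"ax":0,"ay":0,"az":0,"claw":-1},
    {"dx":0,"dy":-0.054,"dz":-0.0565,"ax":0,"ay":0,"az":0,"claw":-1},
    {"dx":0,"dy":-0.0365,"dz":-0.0535,"ax":0,"ay":0,"az":0,"claw":-1},
    {"dx":0,"dy":-0.021,"dz":-0.0455,"ax":0,"ay":0,"az":0,"claw":-1},
    {"dx":0,"dy":-0.0085,"dz":-0.033,"ax":0,"ay":0,"az":0,"claw":-1},
    {"dx":0,"dy":-0.0005,"dz":-0.0175,"ax":0,"ay":0,"az":0,"claw":-1},
    {"dx":0,"dy":0.0025,"dz":0,"ax":0,"ay":0,"az":0,"claw":-1},
  ],
)

```text
time_s: 17.73
position: [0.5315, 0.3199, 0.1048]
tool_rot: [0.3, 0.64, -0.3, 0.64]
force: [-1.3, -0.6, -0.6]
opening: 0.167
```

Request:
step_arm(
  plan=[
    {"dx":0,"dy":-0.003,"dz":0.0175,"ax":0,"ay":0,"az":0,"claw":-1},
    {"dx":0,"dy":-0.011,"dz":0.033,"ax":0,"ay":0,"az":0,"claw":-1},
    {"dx":0,"dy":-0.0235,"dz":0.0455,"ax":0,"ay":0,"az":0,"claw":-1},
    {"dx":0,"dy":-0.039,"dz":0.0535,"ax":0,"ay":0,"az":0,"claw":-1},
    {"dx":0,"dy":-0.0565,"dz":0.0565,"ax":0,"ay":0,"az":0,"claw":-1},
    {"dx":0,"dy":-0.074,"dz":0.0535,"ax":0,"ay":0,"az":0,"claw":-1},
    {"dx":0,"dy":-0.0895,"dz":0.0455,"ax":0,"ay":0,"az":0,"claw":-1},
    {"dx":0,"dy":-0.102,"dz":0.033,"ax":0,"ay":0,"az":0,"claw":-1},
    {"dx":0,"dy":-0.11,"dz":0.0175,"ax":0,"ay":0,"az":0,"claw":-1},
    {"dx":0,"dy":-0.113,"dz":0,"ax":0,"ay":0,"az":0,"claw":-1},
    {"dx":0,"dy":-0.11,"dz":-0.0175,"ax":0,"ay":0,"az":0,"claw":-1},
    {"dx":0,"dy":-0.102,"dz":-0.033,"ax":0,"ay":0,"az":0,"claw":-1},
    {"dx":0,"dy":-0.0895,"dz":-0.0455,"ax":0,"ay":0,"az":0,"claw":-1},
    {"dx":0,"dy":-0.074,"dz":-0.0535,"ax":0,"ay":0,"az":0,"claw":-1},
    {"dx":0,"dy":-0.0565,"dz":-0.0565,"ax":0,"ay":0,"az":0,"claw":-1},
    {"dx":0,"dy":-0.039,"dz":-0.0535,"ax":0,"ay":0,"az":0,"claw":-1},
    {"dx":0,"dy":-0.0235,"dz":-0.0455,"ax":0,"ay":0,"az":0,"claw":-1},
    {"dx":0,"dy":-0.011,"dz":-0.033,"ax":0,"ay":0,"az":0,"claw":-1},
    {"dx":0,"dy":-0.003,"dz":-0.0175,"ax":0,"ay":0,"az":0,"claw":-1},
    {"dx":0,"dy":0,"dz":0,"ax":0,"ay":0,"az":0,"claw":-1},
  ],
)

```text
time_s: 20.23
position: [0.5314, 0.32, 0.1049]
tool_rot: [0.3, 0.64, -0.3, 0.64]
force: [-0.2, 0.5, -0.3]
opening: 0.168
```

```bash
python3 look.py 10; python3 pel.py 10
```

```text
[0.53143793 0.31999607 0.10487454] 20.225 0.16819662683549752 [-0.18734217  0.45137236 -0.32146827]
r 22.111866439235758
10 side 25 r 41.2 az -73
10 side 7 r 43.2 az -12
10 side 18 r 35.9 az -148
10 side 16 r 37.5 az 30
10 wrist 489 r 37.7 az 152
10 wrist 477 r 36.6 az 92
10 wrist 469 r 38.9 az -151
10 wrist 443 r 37.0 az 34
10 wrist 10 r 30.0 az -23
10 wrist 430 r 40.8 az -76
```

View pics/look10.png

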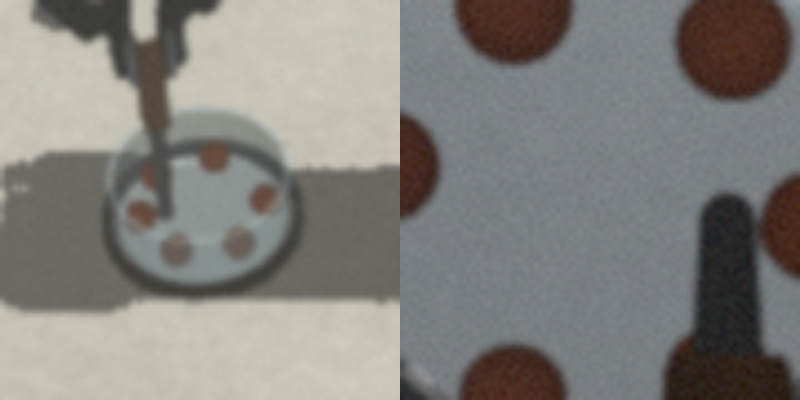

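Request:
step_arm(
  plan=[
    {"dx":0,"dy":-0.03,"dz":0,"ax":0,"ay":0,"az":0,"claw":-1},
    {"dx":0,"dy":-0.0565,"dz":0,"ax":0,"ay":0,"az":0,"claw":-1},
    {"dx":0,"dy":-0.0565,"dz":0,"ax":0,"ay":0,"az":0,"claw":-1},
    {"dx":-0.06,"dy":-0.0565,"dz":0,"ax":0,"ay":0,"az":0,"claw":-1},
    {"dx":-0.15,"dy":-0.0565,"dz":0,"ax":0,"ay":0,"az":0,"claw":-1},
    {"dx":-0.25,"dy":-0.0565,"dz":0,"ax":0,"ay":0,"az":0,"claw":-1},
    {"dx":-0.35,"dy":-0.0565,"dz":0,"ax":0,"ay":0,"az":0,"claw":-1},
    {"dx":-0.41,"dy":-0.0565,"dz":0,"ax":0,"ay":0,"az":0,"claw":-1},
    {"dx":-0.41,"dy":-0.0565,"dz":0,"ax":0,"ay":0,"az":0,"claw":-1},
  ],
)

```text
time_s: 21.45
position: [0.5142, 0.3065, 0.2707]
tool_rot: [0.301, 0.64, -0.299, 0.641]
force: [0.2, 0.2, -0.7]
opening: 0.171
```

```bash
python3 look.py 11; python3 pel.py 11; python3 -c "
from h import *
go([.5463,-.0655,.27],pose(2))"
```

```text
[0.51418433 0.30652181 0.27066822] 21.45 0.17142731762583446 [ 0.1685667   0.20847374 -0.70299239]
r 0.22094302634933496
11 side 23 r 39.9 az -73
11 side 25 r 40.1 az -17
11 side 16 r 35.9 az -148
11 side 14 r 37.5 az 30
11 wrist 173 r 37.9 az 151
11 wrist 174 r 36.7 az 92
11 wrist 164 r 38.7 az -152
11 wrist 163 r 37.2 az 34
11 wrist 159 r 38.1 az -19
11 wrist 163 r 40.7 az -76
d [-0.004  -0.5306  0.767 ] a [8.389e-01 0.000e+00 5.000e-04]
```

View pics/look11.png

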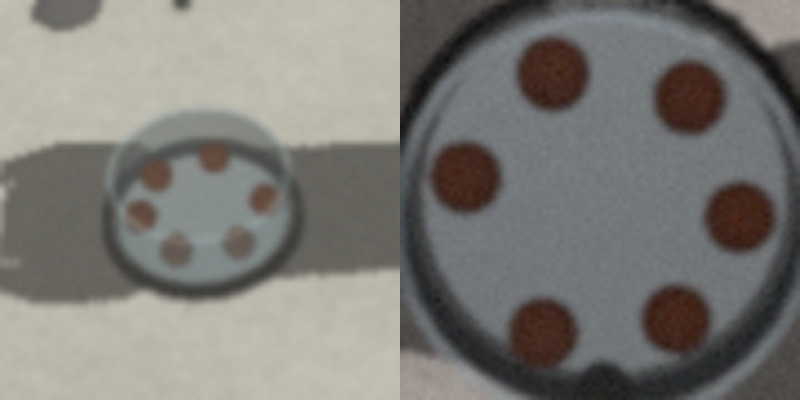

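All six pellets are still in the dish and now lie at about r 37–41 mm, turned 15–30° from where they started. Next I'll carry the rod to the meter.

Request:
step_arm(
  plan=[
    {"dx":0,"dy":-0.06,"dz":0.09,"ax":0.1,"ay":0,"az":0,"claw":-1},
    {"dx":0,"dy":-0.14,"dz":0.2,"ax":0.25,"ay":0,"az":0,"claw":-1},
    {"dx":0,"dy":-0.23,"dz":0.33,"ax":0.4,"ay":0,"az":0,"claw":-1},
    {"dx":0,"dy":-0.32,"dz":0.46,"ax":0.55,"ay":0,"az":0,"claw":-1},
    {"dx":0,"dy":-0.41,"dz":0.59,"ax":0.7,"ay":0,"az":0,"claw":-1},
    {"dx":0,"dy":-0.48,"dz":0.69,"ax":0.84,"ay":0,"az":0,"claw":-1},
    {"dx":0,"dy":-0.53,"dz":0.767,"ax":0.84,"ay":0,"az":0,"claw":-1},
    {"dx":0,"dy":-0.53,"dz":0.767,"ax":0.84,"ay":0,"az":0,"claw":-1},
    {"dx":0,"dy":-0.53,"dz":0.767,"ax":0.84,"ay":0,"az":0,"claw":-1},
    {"dx":0,"dy":-0.53,"dz":0.767,"ax":0.84,"ay":0,"az":0,"claw":-1},
  ],
)

```text
time_s: 22.8
position: [0.5466, -0.0643, 0.2685]
tool_rot: [0.491, 0.509, -0.491, 0.509]
force: [-0.8, 0.7, -0.3]
opening: 0.171
```

Run:
```python
from h import *
s=env.get_state(); print(s["position"],s["time_s"],s["opening"],s["force"]); go([.5463,-.0655,.19],pose(2))
for n in["scene","side","wrist"]:
    c=imaging.read_camera(n); save(c,n+"12"); np.savez(n+"12.npz",**{k:np.array(v) for k,v in c.items()})
    u,v=proj(c,[s["position"]-[0,0,.12]])[0].astype(int); print(n,u-45,v-45,proj(c,[s["position"]-[0,0,.092],[.5463,-.0655,.057]]))
    z=c["pixels"][max(0,v-45):v+45,max(0,u-45):u+45,::-1]; cv2.imwrite(f"pics/z12{n}.png",cv2.resize(z,None,fx=6,fy=6,interpolation=cv2.INTER_CUBIC))
```

```text
[ 0.54657674 -0.06425073  0.26850294] 22.8 0.17126323972646287 [-0.81697402  0.65745964 -0.32608946]
d [ 0.1963 -0.0007  0.0031] a [ 0.0007 -0.0001  0.0008]
scene 263 146 [[308.48725216 183.53918141]
 [308.02824774 216.8338685 ]]
side 282 146 [[326.99076587 183.63914368]
 [327.77326316 214.67192006]]
wrist 283 135 [[328.87233857 189.75911405]
 [328.45791553 158.5793988 ]]
```

View pics/z12scene.png

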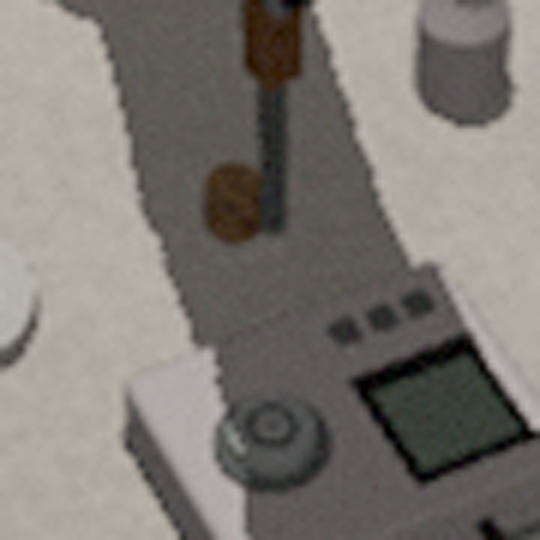

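View pics/z12side.png

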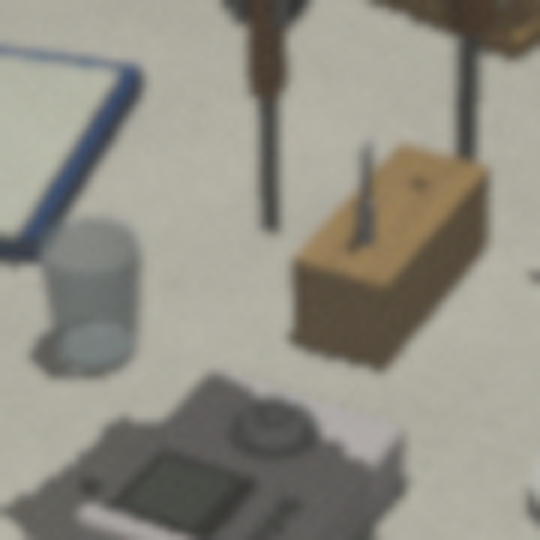

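View pics/z12wrist.png

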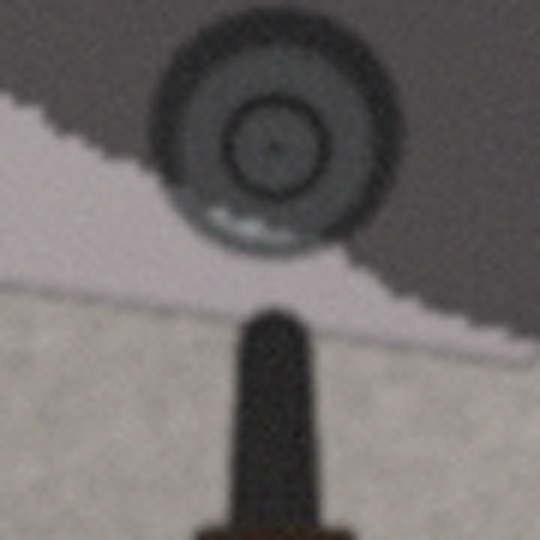

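Request:
step_arm(
  plan=[
    {"dx":0.05,"dy":0,"dz":0.002,"ax":0,"ay":0,"az":0,"claw":-1},
    {"dx":0.12,"dy":0,"dz":0.002,"ax":0,"ay":0,"az":0,"claw":-1},
    {"dx":0.2,"dy":0,"dz":0.002,"ax":0,"ay":0,"az":0,"claw":-1},
    {"dx":0.26,"dy":0,"dz":0.002,"ax":0,"ay":0,"az":0,"claw":-1},
    {"dx":0.26,"dy":0,"dz":0.002,"ax":0,"ay":0,"az":0,"claw":-1},
    {"dx":0.26,"dy":0,"dz":0.002,"ax":0,"ay":0,"az":0,"claw":-1},
    {"dx":0.26,"dy":0,"dz":0.002,"ax":0,"ay":0,"az":0,"claw":-1},
  ],
)

```text
time_s: 23.82
position: [0.5472, -0.0662, 0.166]
tool_rot: [0.492, 0.508, -0.491, 0.509]
force: [-0.9, 0.1, -0.7]
opening: 0.174
```

```bash
cat > lk.py <<'E'
from h import *
import sys
t=sys.argv[1]
s=env.get_state(); print(s["position"],s["time_s"],s["opening"],s["force"],s["torque"]); 
go([.5463,-.065,.154],pose(2))
ims=[]
for n in["scene","side","wrist"]:
    c=imaging.read_camera(n); save(c,n+t); np.savez(n+t+".npz",**{k:np.array(v) for k,v in c.items()})
    u,v=proj(c,[s["position"]-[0,0,.09]])[0].astype(int); h=24 if n!="wrist" else 45
    print(n,u-h,v-h,proj(c,[s["position"]-[0,0,.092],[.5463,-.065,.057]]).ravel().round(1))
    z=c["pixels"][v-h:v+h,u-h:u+h,::-1]; cv2.imwrite(f"pics/k{t}{n}.png",cv2.resize(z,(576,576),interpolation=cv2.INTER_CUBIC))
E
python3 lk.py 13
```

```text
[ 0.54724357 -0.06621282  0.16595849] 23.825 0.17370951808670446 [-0.89380605  0.10499464 -0.70815435] [-0.06360958  0.02237136  0.01839636]
d [ 0.0299 -0.0023 -0.0031] a [-0.0012 -0.0001 -0.002 ]
scene 283 188 [308.  212.8 308.2 216.7]
side 303 185 [327.5 210.2 327.7 214.8]
wrist 284 146 [329.  190.4 327.9 182.8]
```

View pics/k13scene.png

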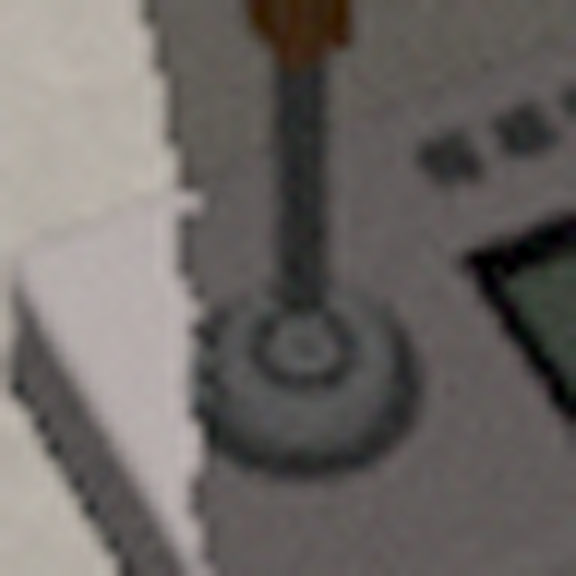

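View pics/k13side.png

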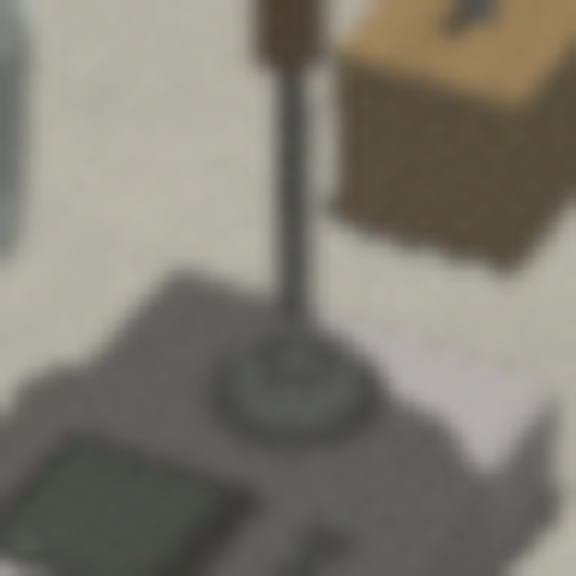

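View pics/k13wrist.png

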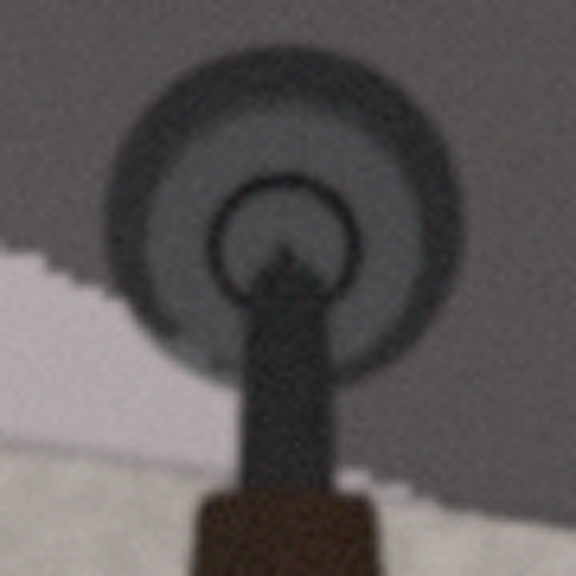

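Request:
step_arm(
  plan=[
    {"dx":0.015,"dy":-0.002,"dz":-0.002,"ax":0,"ay":0,"az":-0.002,"claw":-1},
    {"dx":0.03,"dy":-0.002,"dz":-0.002,"ax":0,"ay":0,"az":-0.002,"claw":-1},
    {"dx":0.03,"dy":-0.002,"dz":-0.002,"ax":0,"ay":0,"az":-0.002,"claw":-1},
    {"dx":0.03,"dy":-0.002,"dz":-0.002,"ax":0,"ay":0,"az":-0.002,"claw":-1},
  ],
)

```text
time_s: 24.48
position: [0.5459, -0.0656, 0.1529]
tool_rot: [0.491, 0.509, -0.492, 0.508]
force: [-0.2, -0.6, -1.3]
opening: 0.169
```

```bash
cat > avg.py <<'E'
from h import *
import sys
N=int(sys.argv[1]); F=[];P=[];T=[]
for i in range(N):
    imaging.read_camera("wrist"); s=env.get_state(); F.append(s["force"]);P.append(s["position"]);T.append(s["joint_torque"])
F=np.array(F);P=np.array(P);T=np.array(T)
print("t",s["time_s"],"F",F.mean(0).round(3),"sd",F.std(0).round(2),"P",P.mean(0).round(5),P.std(0).round(5)); print("tau",T.mean(0).round(3),T.std(0).round(3))
R=Ro.from_quat(s["tool_rot"]).as_matrix(); print("x axis",R[:,0].round(4))
E
python3 avg.py 20
```

```text
t 25.475 F [-0.011 -0.052 -0.49 ] sd [0.43 0.41 0.56] P [ 0.54589 -0.06548  0.15296] [3.e-05 3.e-05 5.e-05]
tau [ 5.0000e-03 -6.7474e+01  1.3522e+01 -3.8247e+01  2.1000e-02  8.0000e-03
 -0.0000e+00] [0.009 0.082 0.019 0.034 0.001 0.001 0.001]
x axis [-1.6e-03 -1.0e-04 -1.0e+00]
```

Request:
step_arm(
  plan=[
    {"dx":0.005,"dy":0,"dz":0,"ax":0,"ay":0,"az":0,"claw":-1},
    {"dx":0.01,"dy":0,"dz":0,"ax":0,"ay":0,"az":0,"claw":-1},
    {"dx":0.015,"dy":0,"dz":0,"ax":0,"ay":0,"az":0,"claw":-1},
    {"dx":0.015,"dy":0,"dz":0,"ax":0,"ay":0,"az":0,"claw":-1},
  ],
)

```text
time_s: 25.98
position: [0.5458, -0.0655, 0.1468]
tool_rot: [0.491, 0.509, -0.492, 0.508]
force: [0.1, 1.5, 2.1]
opening: 0.173
```

```bash
python3 avg.py 20
```

```text
t 26.975 F [-0.03  -0.038  1.475] sd [0.49 0.59 0.43] P [ 0.54587 -0.06548  0.14695] [1.e-05 2.e-05 3.e-05]
tau [ 1.1000e-02 -6.7162e+01  1.3431e+01 -3.7251e+01  5.0000e-03 -7.6000e-02
  2.0000e-03] [0.009 0.049 0.012 0.059 0.01  0.036 0.004]
x axis [-1.6e-03 -2.0e-04 -1.0e+00]
```

Request:
step_arm(
  plan=[
    {"dx":0.003,"dy":0,"dz":0,"ax":0,"ay":0,"az":0,"claw":-1},
    {"dx":0.0067,"dy":0,"dz":0,"ax":0,"ay":0,"az":0,"claw":-1},
    {"dx":0.0067,"dy":0,"dz":0,"ax":0,"ay":0,"az":0,"claw":-1},
    {"dx":0.0067,"dy":0,"dz":0,"ax":0,"ay":0,"az":0,"claw":-1},
  ],
)

```text
time_s: 27.48
position: [0.5459, -0.0655, 0.1443]
tool_rot: [0.491, 0.509, -0.492, 0.508]
force: [-0.6, -0.3, 3.6]
opening: 0.175
```

```bash
python3 avg.py 24; python3 lk.py 14
```

```text
t 28.675 F [-0.005  0.005  3.065] sd [0.4  0.52 0.55] P [ 0.54586 -0.06547  0.14426] [1.e-05 2.e-05 2.e-05]
tau [ 1.4000e-02 -6.6701e+01  1.3293e+01 -3.6442e+01  1.6000e-02 -3.8000e-02
  0.0000e+00] [0.005 0.015 0.004 0.058 0.009 0.029 0.   ]
x axis [-1.5e-03 -1.0e-04 -1.0e+00]
[ 0.54584789 -0.06547357  0.14425181] 28.675 0.16947398409004866 [ 0.23406915 -0.56154381  3.5095871 ] [-0.0079651   0.0258256  -0.01593463]
d [-0.0244  0.0011 -0.0011] a [-0.0014  0.0001  0.002 ]
scene 283 193 [307.9 217.9 308.2 216.7]
side 303 191 [327.9 215.9 327.7 214.8]
wrist 284 145 [329.1 190.2 329.7 191.4]
```

View pics/k14scene.png

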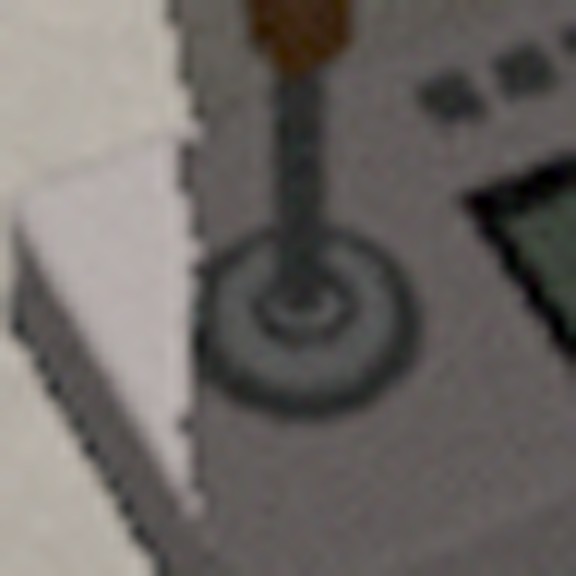

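View pics/k14side.png

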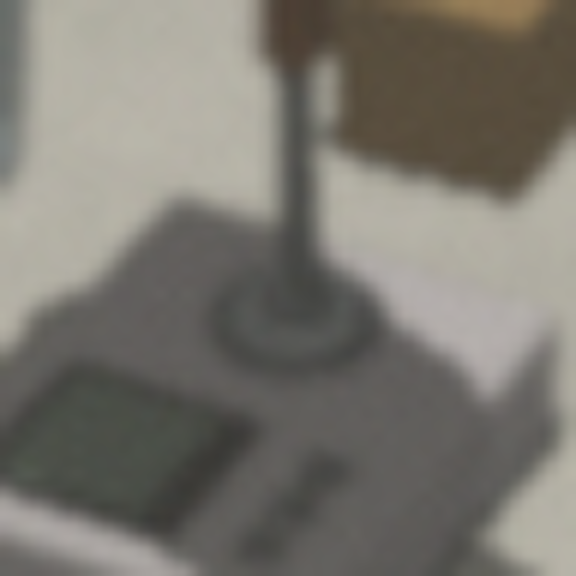

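View pics/k14wrist.png

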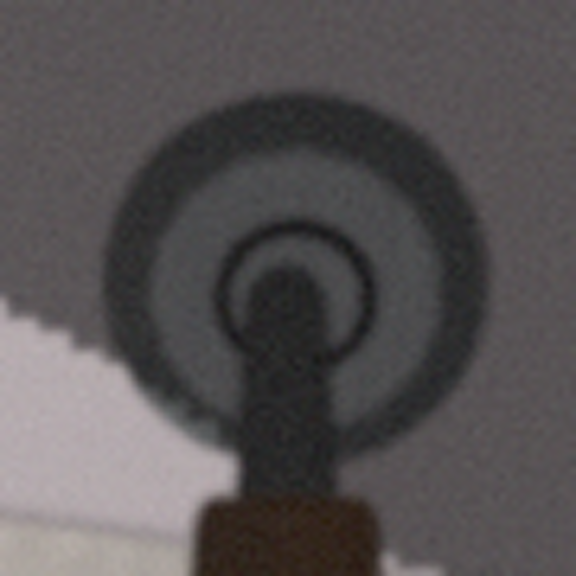

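View pics/scene14.png

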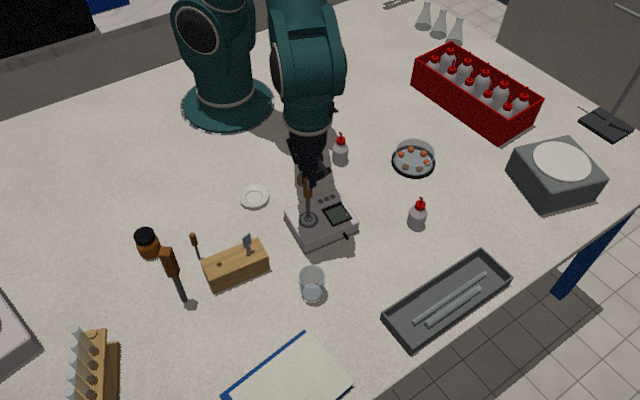

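```bash
python3 -c "
from h import *
print(job_done())"
```

```text
the job is handed in; nothing more can be done
None
```

The job is done and handed in, at about 29 s of the 70 s allowed. The rod is still held upright on the pad.

- **Rod:** I gripped it by its square handle at 60 N and lifted it straight out. The tip triangulated 92 mm below the TCP and centred under it. The spatula stayed in its hole.
- **Stirring:** I made four turns, with the commanded radius going from 20 to 22.6 mm and the tip about 8 mm above the dish floor. All six pellets ended in the dish, spread to about 37–41 mm radius and moved 15–30° round. Nearly all of that happened in the first turn, because from then on the pellets lay near the wall and the rod mostly missed them.
- **Pressing:** With the tip on the pad, the averaged push was about 3.6 N above the free reading. That puts the pad about 4.9 mm down, which the drop of about 5 mm after contact agrees with. The tool is within 0.1° of vertical.
- **Tip position:** The wrist camera shows the tip inside the black ring, about 2 mm off centre. The scene and side cameras agree to within a millimetre or two. I did not slide the tip to correct this while it was pressing.

The last scene view shows the other things where they started. I saw no sign of contact with any of them, and no check failed.

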